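# Index the lens turret and unscrew the red-banded lens barrel

### The arm

A 6-joint arm with a two-finger parallel gripper is mounted at the origin on a cart in front of the work surface, level with it; the furniture and walls round the work are solid. World frame = base frame: x ahead of the robot, y to its left, z up, the work surface at z = 0. Lengths are in m, angles in rad, forces in N, time in s.
With the tool pointing down it reaches from about 0.375 to 0.975 m from the base axis. Payload 3.8 kg.
Tool frame: the origin (TCP) lies between the finger pads; the fingertips stand 17 mm ahead of it and the grasp point (between the pads) lies 2 mm behind it; z points along the fingers, y is the line along which they close (so a half turn about z gives the same grasp; the last joint's range is limited). The gripper opens to 85 mm and grips with 20 to 120 N. Pads are 22 mm wide; open, the fingers measure 114 mm over their backs; the gripper's body (76 mm by 85 mm) begins 54 mm behind the grasp point. The pads swing forward as they close: fully open they stand 13 mm farther back than shut.
Start: joints at [-1.368, 0.264, 1.604, -0, 1.274, -0.037], TCP at [0.16, -0.656, 0.248] pointing down, gripper open.
Joint ranges: [-2.63, 2.63], [-0.94, 2.18], [0.31, 2.57], [-1.31, 4.45], [0, 2.66], [-2.55, 2.55]. Speed limits (rad/s): [2.57, 2.57, 3.14, 3.14, 3.14, 3.14].

### API

Orientations are given as a rotation vector (axis times angle).
In Python, from workcell import bot gives the robot as it stands.
- The arm moves only by the tool play_rows, never from a script. Its argument "steps" is one flat list of numbers, 4 for each row, row after row: the shift along the tool's x, y, z in m, then the turn about the tool's z in rad. A call has 1 to 10 rows; each row is the pose to reach, as a shift and turn from the pose commanded when the call began, along the tool's axes at that moment; what a row does not reach only later rows make up. A row lasts 1/8 s, in which the tool goes at most 62.5 mm and 10.7 degrees, less where a joint would pass 70% of its speed; a pose out of reach is approached as far as the arm can. A call with a gripper value outside its range is refused whole. "jaw" is the closure in counts, from 0 (fully open) to 255 (shut), set as the call begins (left out, the last holds). The fingers move at their own pace and stop on an object; "grip_force" is the grip in N (left out, the last holds). Time passes only in rows, so rows that repeat a pose let the fingers close. It gives the time, the measured TCP pose, the force, the opening and the grip force at its end, in the units of the state.
- bot.read_state(): the state, without advancing time (a new reading comes with each control period).
- bot.read_camera(name): name is "scene" or "top" or "wrist"; returns a dict with "pixels" (480x640x3 uint8, blue, green, red), "mtx" (3x3 intrinsics, pixels), "dist" ([k1, k2, p1, p2, k3] as OpenCV has them; the pictures are not rectified), "R" (3x3) and "t" (3): a world point X has camera coordinates R X + t. Camera axes: x right, y down, z forward; pixel columns grow to the right and rows downward; lengths in m; the calibration is good to about 2 mm. A picture is of the moment at which its call begins. There is no depth.
- bot.finish_job(): hands the job in; it is judged then, once.
The state is a dict: "time": time; "q": joint angles; "joint_vel": joint speeds; "joint_torque": joint torques, N m; "tool_pos": TCP position; "tcp_rot": TCP orientation; "wrist_force": force on the tool from outside, world axes, zero at the start; "torque": the same for the moment, N m; "width": opening from 0.0 (shut) to 1.0 (fully open); "grip_force": force on a finger pad.
Only numpy, scipy, OpenCV 4.12 (cv2) and the standard library are available. Lean on these libraries where they do the work, as an engineer would, in place of code of your own. Each camera call takes 0.05 s, during which the arm holds its last target. There are 200 camera calls.

### The job

Turn the white lens turret counter-clockwise, seen from above, until it is up against its stop and the red-banded lens barrel leans to the front. Then unscrew that barrel, again counter-clockwise seen from its glass end, draw it out and stand it upright, glass up, in the yellow tray; set it down gently, do not drop it. Leave the turret at its stop and do not disturb the glue bottle, the blue paint jar or the sanding block.

Things in the scene. Friction and masses are not known exactly. Their poses are not given: they have to be found in the camera images.
- turret_base: Grey round base of the lens turret, 172 mm across, 33 mm high, 8 kg, on the bench. Origin: centre of its underside, on the turret's vertical axis. -x points to its front, where a grey foot with a white line juts out 103 mm from the axis.
- stop_post (a point): Top of the steel stop post of the base, 13 mm thick, 58 mm above the bench, 108 mm from the axis at the right rear. Turned counter-clockwise from above, a lug on the turret's rim meets it just when the turret's axes coincide with the base's: red-banded barrel in front, crank post on the right (-y of the base).
- turret: White disc, 194 mm across, turning about the vertical base axis (friction 0.25 Nm, stays where left). Origin on the axis, 34.5 mm above the bench. Towards its -x: red-banded barrel; +y: blue-banded, +x: yellow-banded barrel (both fixed to the turret); -y: crank post. It starts 0.9 to 2.2 rad clockwise of the stop, red-banded barrel to the left or rear left.
- crank_top (a point): Centre of the top of the upright black crank post with an orange ring: 18 mm thick, free length 52 mm, top 110 mm above the bench, 80 mm from the turret's axis. Turning the turret by it takes 3 to 4 N. Unscrewing presses the turret against its stop.
- socket: Dark steel screw socket of the red-banded barrel, fixed in the turret. Origin: centre of its rim (about 60 mm wide), 60 mm from the turret's axis, 101 mm above the bench. z points out along the barrel, 35 degrees from vertical, leaning away from the turret's axis; x points inward and up. A white stroke marks its -x side.
- lens: Red-banded lens barrel, loose, 0.17 to 0.33 kg, 116 mm long. Origin: centre of its foot; z along the barrel to the glass end. From the foot: screw stub 30 mm thick with two lugs 43 mm across, to 21 mm; shoulder 54 mm thick, to 25.5 mm; straight body 44 mm thick, to 97 mm (red band 40 to 51, black ribbed grip 51 to 97); nose 34 to 43 mm thick, to 116 mm. It can stand on its foot.
- lens_mark (a point): White stroke on the barrel, 33.5 mm above its foot on its -x side, 22 mm from its axis. Screwed home, the barrel's axes are parallel to the socket's (strokes in line), foot 21 mm below the rim. Turned counter-clockwise (seen from the glass end) it rises 24 mm a turn, with 2.5 mm axial play; it comes free at 113 to 127 degrees and meets a stop near 130; until then the thread holds it.
- lens_grip (a point): Point on the barrel's axis, 75 mm from the foot, in the middle of the black ribbed grip (44 mm thick). The barrel turns easily (under 0.5 Nm) and has about 1.5 mm sideways play.
- tray: Shallow open yellow card tray, cream inside, 190 mm along its x, 137 mm along its y, walls 2 mm thick and 28 mm high, floor 2 mm thick. Origin: centre of its underside. Loose, 0.3 kg.
- glue: White glue bottle with orange tip, 30 mm thick, 100 mm high. Origin: centre of its underside. To be left alone.
- blue_jar: Blue paint jar with white cap, 26 mm thick, 34 mm high. Origin: centre of its underside. To be left alone.
- sanding_block: Brown sanding block, 34 x 62 x 18 mm. Origin: centre of its underside. To be left alone.

How it is judged:
By the outcome, as a careful person would: the job done as asked, in the order asked, and still so for the second after the job is handed in, with the robot touching nothing.
It also fails if it takes over 64 s, if anything falls off the work surface, if the arm or the gripper's body presses on something with over 40 N, if the wrist force passes 120 N, or if a joint passes its speed limit or range.

## Working session

There is one attempt and no reset: what is moved stays moved. The work goes in short steps, Python scripts to look and compute and a tool call to move; the robot and the scene stay as the last step left them, time stands still between calls to the robot, and variables do not carry over. Pictures are saved under pics/ and viewed, at most 10 in all, crops included, and the job is handed in when it is done.

Besides the shell and the picture viewer there is one more tool, called after ">>>" by a JSON object that holds its "fn" and its "kwargs", one argument or row to a line. play_rows: Moves the arm, as the interface text tells. Its arguments: {"type":"object","properties":{"steps":{"type":"array"},"jaw":{"type":"number"},"grip_force":{"type":"number"}},"required":["steps"]}

```bash
mkdir -p pics; ls
python3 - <<'E'
from workcell import bot
import cv2,numpy as np
ims=[]
for n in("scene","top"):
    c=bot.read_camera(n);cv2.imwrite(f"pics/{n}0.png",c["pixels"])
    np.savez(f"{n}.npz",**{k:np.array(c[k]) for k in("mtx","dist","R","t")})
    print(n,c["mtx"],c["dist"],c["R"],c["t"])
print(bot.read_state())
E
```

```text
pics
scene [[520.52266298   0.         321.33605572]
 [  0.         520.52266298 236.56576114]
 [  0.           0.           1.        ]] [-0.12892609  0.          0.          0.          0.        ] [[-0.58740865 -0.80906533  0.01908861]
 [-0.52346465  0.36185317 -0.77139292]
 [ 0.61719999 -0.46311509 -0.63607278]] [0.25620667 0.37899489 0.84802658]
top [[457.34463024   0.         321.92887512]
 [  0.         457.34463024 235.19865411]
 [  0.           0.           1.        ]] [0.03955525 0.         0.         0.         0.        ] [[ 1.25818567e-02 -9.99917700e-01  2.50787421e-03]
 [-9.91486968e-01 -1.28007587e-02 -1.29575202e-01]
 [ 1.29596641e-01 -8.56227973e-04 -9.91566426e-01]] [-0.07496406  0.561562    0.97473497]
{'time': 0.1, 'q': array([-1.36789048e+00,  2.64742649e-01,  1.60526212e+00, -4.32425928e-05,
        1.27370454e+00, -3.69040784e-02]), 'joint_vel': array([ 0.0007423 , -0.0029617 , -0.00561856, -0.00029653, -0.00082919,
        0.00011163]), 'joint_torque': array([ 6.78327506e-04, -5.16704965e+01, -3.68592417e+01, -1.05311932e-05,
        6.41561914e-03,  9.96564154e-06]), 'tool_pos': array([ 0.160178  , -0.65506153,  0.24702947]), 'tcp_rot': array([-3.11694283e+00, -3.75558447e-01,  3.40123774e-04]), 'wrist_force': array([ 0.36032202, -0.37848109,  0.15288457]), 'torque': array([-0.00763091, -0.02160008,  0.03156909]), 'grip_force': 0.0, 'width': 0.9997002517449693}
```

View pics/top0.png

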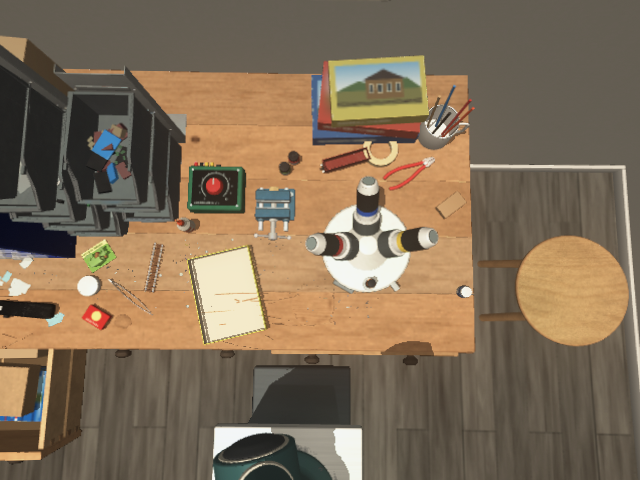

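View pics/scene0.png

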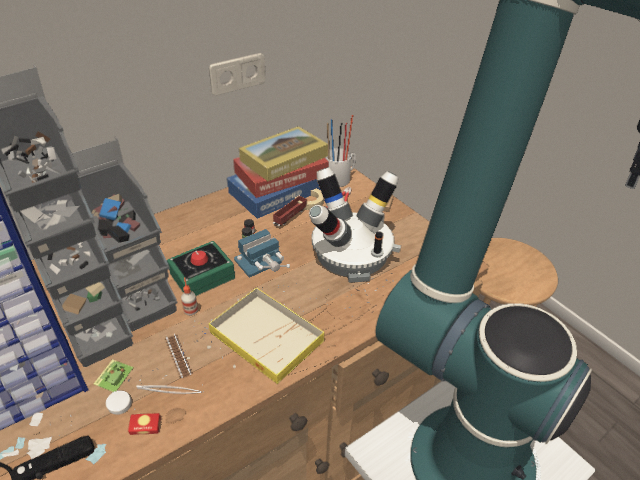

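The top view shows the turret at (366,248), with the red barrel pointing left (glass at about 312,243) and the crank at (371,282). The tray is at (228,293) and the glue at (183,225). The jar is at (465,291) and the sanding block at (451,205). Next I'll enlarge the turret in both views.

Run:
```python
import cv2,numpy as np
a=cv2.imread("pics/top0.png")[170:310,290:480];b=cv2.imread("pics/scene0.png")[155:295,290:420]
a=cv2.resize(a,None,fx=4.2,fy=4.2,interpolation=cv2.INTER_CUBIC);b=cv2.resize(b,None,fx=4.2,fy=4.2,interpolation=cv2.INTER_CUBIC)
cv2.imwrite("pics/c1.png",a);cv2.imwrite("pics/c2.png",b);print(a.shape,b.shape)
```

```text
(588, 798, 3) (588, 546, 3)
```

View pics/c1.png

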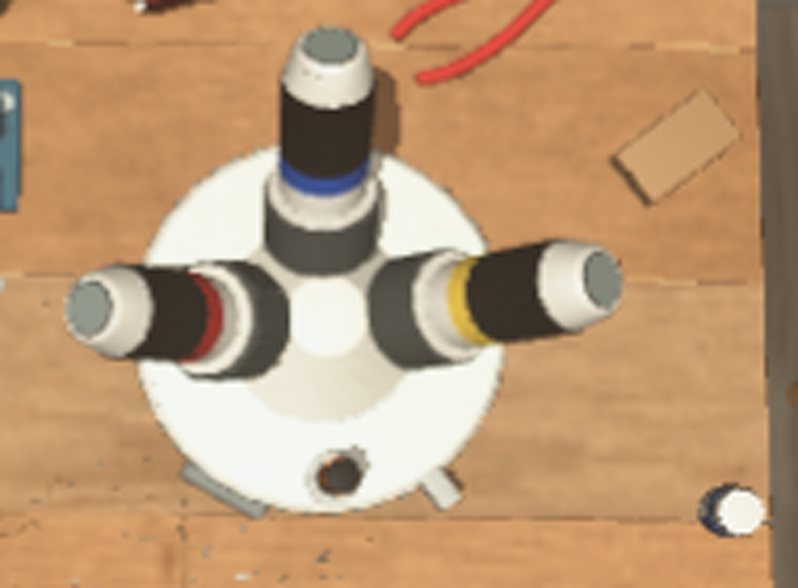

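View pics/c2.png

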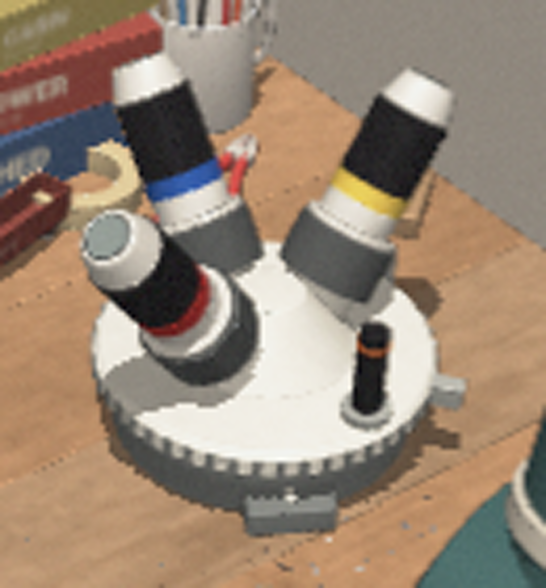

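The enlarged top crop gives the glass centres as red (90,308), blue (330,46) and yellow (602,278), the crank top as (340,475) and the foot as (224,490). The scene crop gives red glass (107,237), crank top (374,330) and foot (290,512). The base front points about 30° left of -x. The stop post is hidden behind the yellow barrel.

```bash
cat > h.py <<'E'
import numpy as np,cv2
from scipy.optimize import least_squares
from scipy.spatial.transform import Rotation as Ro
C={n:dict(np.load(n+".npz")) for n in("scene","top")}
def proj(n,X,c=None):
    c=c or C[n]
    return cv2.projectPoints(np.atleast_2d(np.array(X,float)),cv2.Rodrigues(np.array(c["R"]))[0],np.array(c["t"]),c["mtx"],np.array(c["dist"]))[0].reshape(-1,2)
def ray(n,px,z,c=None):
    c=c or C[n]
    u=cv2.undistortPoints(np.array([[px]],float),c["mtx"],np.array(c["dist"])).ravel()
    R=np.array(c["R"]);d=R.T@[u[0],u[1],1];o=-R.T@np.array(c["t"]);return o+d*(z-o[2])/d[2]
# point at turret angle
def pol(cx,cy,a,r,z):return [cx+r*np.cos(a),cy+r*np.sin(a),z]
E
python3 - <<'E'
from h import *
t=lambda x,y:(290+x/4.2,170+y/4.2)
s=lambda x,y:(290+x/4.2,155+y/4.2)
P=np.pi
def pts(v):
    cx,cy,a=v  # a: world dir of turret +x
    return [pol(cx,cy,a+P,.1145,.179),pol(cx,cy,a+P/2,.1145,.179),pol(cx,cy,a,.1145,.179),pol(cx,cy,a-P/2,.08,.11)]
ot=np.array([t(90,308),t(330,46),t(602,278),t(340,475)]);os=np.array([s(107,237),s(374,330)])
def f(v):
    p=pts(v);return np.r_[(proj("top",p)-ot).ravel(),(proj("scene",[p[0],p[3]])-os).ravel()]
r=least_squares(f,[.65,-.15,-1.5]);print(r.x,r.fun.round(1))
cx,cy,a=r.x;p=pts(r.x);print(np.round(p,3))
for z in(.01,.02,.03):
  for n,q in(("top",t(224,490)),("scene",s(290,512))):
    w=ray(n,q,z);print(z,n,w.round(3),np.hypot(w[0]-cx,w[1]-cy),np.arctan2(w[1]-cy,w[0]-cx))
oc=np.array([(188,261),(249,246),(268,328),(205,343)])
def g(v):
    R=np.array([[np.cos(v[2]),-np.sin(v[2])],[np.sin(v[2]),np.cos(v[2])]])
    c=np.array([[.095,.0685],[.095,-.0685],[-.095,-.0685],[-.095,.0685]])@R.T+v[:2]
    return (proj("top",np.c_[c,np.full(4,.028)])-oc).ravel()
r=least_squares(g,[.5,.2,0.2]);print("tray",r.x,r.fun.round(1))
for n,q,z in(("glue",(183,225),.05),("jar",(465,291),.034),("sand",(451,205),.018)):print(n,ray("top",q,z))
E
```

```text
[ 0.536379   -0.16311198 -1.50316978] [ 0.5 -0.3 -0.4 -0.1 -0.7  0.3  0.2  0.   0.4 -0.6  0.   0.3]
[[ 0.529 -0.049  0.179]
 [ 0.651 -0.155  0.179]
 [ 0.544 -0.277  0.179]
 [ 0.457 -0.169  0.11 ]]
0.01 top [ 0.451 -0.117  0.01 ] 0.09739916720202546 2.650092668411433
0.01 scene [ 0.453 -0.118  0.01 ] 0.09448058400199985 2.6414130585127507
0.02 top [ 0.45  -0.117  0.02 ] 0.09779357969178024 2.646591448088922
0.02 scene [ 0.446 -0.111  0.02 ] 0.10466678941945262 2.617039080795379
0.03 top [ 0.45  -0.116  0.03 ] 0.09818918134899134 2.643118398128103
0.03 scene [ 0.438 -0.104  0.03 ] 0.114904132843254 2.596998080295135
tray [0.43150955 0.13701742 0.25469732] [-0.1 -1.7 -0.3 -1.5 -0.2  1.1  0.6  1.9]
glue [0.57922338 0.23514482 0.05      ]
jar [ 0.44446329 -0.38044359  0.034     ]
sand [ 0.63769421 -0.35942098  0.018     ]
```

>>> {"fn": "play_rows", "kwargs": {
  "steps": [0.024,-0.024,0,0.01,0.067,-0.067,0,0.03,0.111,-0.11,0,0.05,0.155,-0.154,0,0.07,0.199,-0.198,0,0.09,0.243,-0.242,0,0.11,0.287,-0.286,0,0.13,0.33,-0.329,0,0.15,0.372,-0.371,0,0.16,0.404,-0.4025,0,0.17],
  "jaw": 165,
  "grip_force": 30
}}

```text
time: 1.35
tool_pos: [0.4577, -0.1664, 0.248]
tcp_rot: [-3.139, -0.111, 0.0]
wrist_force: [-0.1, -0.2, -0.2]
width: 0.353
grip_force: 0.0
```

```bash
cat >> h.py <<'E'
def st():
    from workcell import bot
    s=bot.read_state();R=Ro.from_rotvec(s["tcp_rot"]).as_matrix()
    print("t",round(s["time"],2),"pos",s["tool_pos"].round(4),"yaw",np.arctan2(R[1,0],R[0,0]).round(4),"tilt",R[:,2].round(3),"q",s["q"].round(2),"F",s["wrist_force"].round(1),"T",s["torque"].round(2),"w",round(s["width"],3),"g",round(s["grip_force"],1))
    return s,R
def shift(R,d):return (R.T@np.array(d)).round(4)
E
python3 - <<'E'
from h import *
s,R=st()
print(shift(R,np.array([.457,-.169,.092])-s["tool_pos"]))
E
```

```text
t 1.35 pos [ 0.4577 -0.1664  0.248 ] yaw 0.0708 tilt [-0.  0. -1.] q [-0.4  -0.1   1.99  0.    1.25  1.1 ] F [-0.1 -0.2 -0.2] T [-0.02 -0.01 -0.01] w 0.353 g 0.0
[-0.0008  0.0026  0.156 ]
```

>>> {"fn": "play_rows", "kwargs": {
  "steps": [0,0.0025,0.03,0,0,0.0025,0.07,0,0,0.0025,0.11,0,0,0.0025,0.14,0,0,0.0025,0.156,0,0,0.0025,0.156,0]
}}

```text
time: 2.1
tool_pos: [0.4564, -0.1708, 0.0912]
tcp_rot: [-3.138, -0.11, 0.004]
wrist_force: [-0.3, -0.1, 0.3]
width: 0.357
grip_force: 0.0
```

Run:
```python
from h import *
from workcell import bot
s,R=st()
cx,cy=.5364,-.1631
# arc rows: relative to now, in tool axes
x0=np.array([cx+.08*np.cos(-3.074),cy+.08*np.sin(-3.074)])
for d in np.arange(.1,1.11,.1):
    al=-3.074+d;w=np.array([cx+.08*np.cos(al)-x0[0],cy+.08*np.sin(al)-x0[1],0]);print(round(d,2),shift(R,w)[:2].round(3),-round(d,2))
c=bot.read_camera("scene");cv2.imwrite("pics/s1.png",cv2.resize(c["pixels"][155:295,290:430],None,fx=4,fy=4))
```

```text
t 2.1 pos [ 0.4564 -0.1708  0.0912] yaw 0.0699 tilt [-0.003  0.001 -1.   ] q [-0.41  0.07  2.14 -0.    0.93  1.09] F [-0.3 -0.1  0.3] T [ 0.04 -0.02  0.06] w 0.357 g 0.0
0.1 [0.    0.008] -0.1
0.2 [0.002 0.016] -0.2
0.3 [0.004 0.024] -0.3
0.4 [0.006 0.031] -0.4
0.5 [0.01  0.038] -0.5
0.6 [0.014 0.045] -0.6
0.7 [0.019 0.052] -0.7
0.8 [0.024 0.057] -0.8
0.9 [0.03  0.063] -0.9
1.0 [0.037 0.067] -1.0
1.1 [0.044 0.071] -1.1
```

View pics/s1.png

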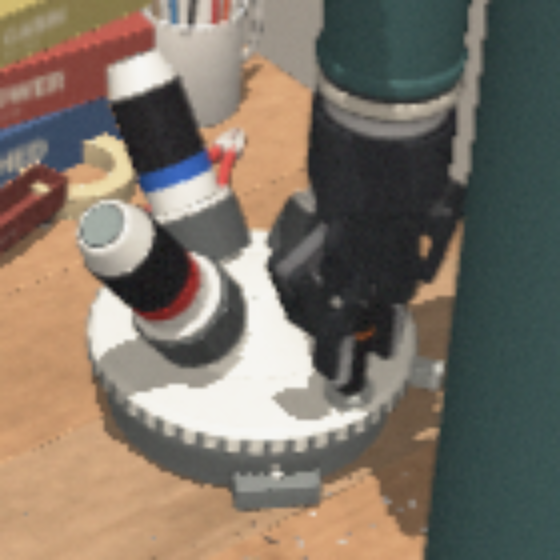

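The picture shows the crank post, with its orange ring near (368,330), between the fingers. I'll turn it along the arc.

>>> {"fn": "play_rows", "kwargs": {
  "steps": [0,0.008,0,-0.1,0.002,0.016,0,-0.2,0.004,0.024,0,-0.3,0.006,0.031,0,-0.4,0.01,0.038,0,-0.5,0.014,0.045,0,-0.6,0.019,0.052,0,-0.7,0.024,0.057,0,-0.8,0.03,0.063,0,-0.9,0.0335,0.065,0,-0.95]
}}

```text
time: 3.4
tool_pos: [0.4958, -0.2338, 0.0938]
tcp_rot: [2.74, 1.536, 0.001]
wrist_force: [-2.7, 2.2, 1.6]
width: 0.355
grip_force: 1.7
```

Run:
```python
from h import *
from workcell import bot
s,R=st()
c=bot.read_camera("top");cv2.imwrite("pics/t1.png",cv2.resize(c["pixels"][170:310,290:480],None,fx=4.2,fy=4.2,interpolation=cv2.INTER_CUBIC))
```

```text
t 3.4 pos [ 0.4958 -0.2338  0.0938] yaw 1.0217 tilt [ 0.  0. -1.] q [-0.49  0.17  2.02  0.    0.95  0.06] F [-2.7  2.2  1.6] T [0.29 0.46 0.02] w 0.355 g 1.7
```

>>> {"fn": "play_rows", "kwargs": {
  "steps": [0,0.002,0,-0.025,0,0.004,0,-0.05,0,0.006,0,-0.07,0,0.006,0,-0.07]
}}

```text
time: 3.95
tool_pos: [0.5008, -0.2372, 0.0925]
tcp_rot: [2.686, 1.628, 0.001]
wrist_force: [-0.8, 0.6, 1.0]
width: 0.349
grip_force: 0.7
```

>>> {"fn": "play_rows", "kwargs": {
  "steps": [0.0005,0.002,0,-0.025,0.001,0.004,0,-0.05,0.001,0.006,0,-0.07,0.001,0.006,0,-0.07]
}}

```text
time: 4.45
tool_pos: [0.504, -0.2379, 0.0919]
tcp_rot: [-2.623, -1.72, 0.005]
wrist_force: [-9.8, 2.3, 7.9]
width: 0.355
grip_force: 5.0
```

>>> {"fn": "play_rows", "kwargs": {
  "steps": [0,-0.004,0,0,0,-0.008,0,0,0,-0.008,0,0,0,-0.008,-0.04,0,0,-0.008,-0.09,0,0,-0.008,-0.14,0,0,-0.008,-0.17,0,0,-0.008,-0.17,0]
}}

```text
time: 5.45
tool_pos: [0.5011, -0.2367, 0.2661]
tcp_rot: [2.622, 1.718, 0.006]
wrist_force: [-0.3, -0.1, -0.0]
width: 0.356
grip_force: 0.0
```

Run:
```python
from h import *
from workcell import bot
s,R=st()
c=bot.read_camera("top");a=cv2.resize(c["pixels"][170:310,290:480],None,fx=4.2,fy=4.2,interpolation=cv2.INTER_CUBIC);cv2.imwrite("pics/t2.png",a)
```

```text
t 5.45 pos [ 0.5011 -0.2367  0.2661] yaw 1.1599 tilt [ 0.007 -0.004 -1.   ] q [-0.49  0.02  1.85  0.    1.27 -0.08] F [-0.3 -0.1 -0. ] T [0.01 0.02 0.03] w 0.356 g 0.0
```

View pics/t2.png

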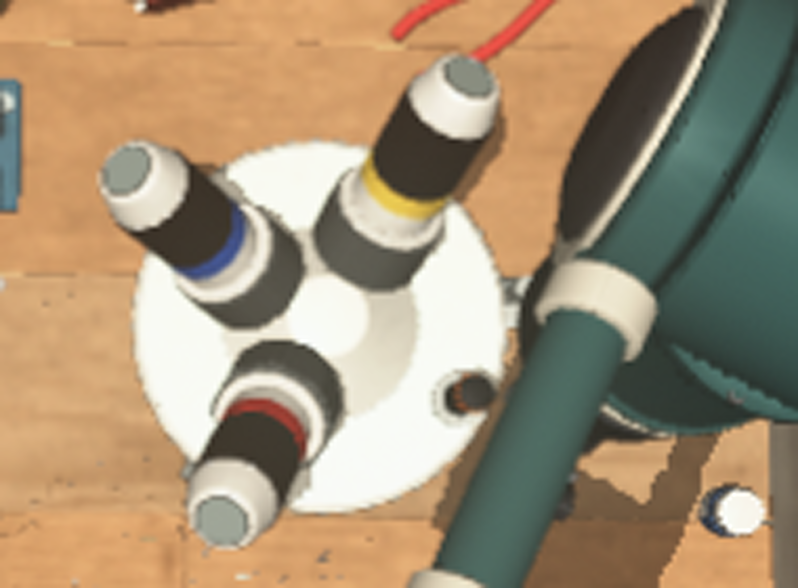

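Red glass is at (221,521), blue (128,170), yellow (468,76) and the crank top (472,393). The lug is at the post near (513,295). I'll refit the turret.

Run:
```python
from h import *
t=lambda x,y:(290+x/4.2,170+y/4.2)
P=np.pi
def pts(v):
    cx,cy,a=v
    return [pol(cx,cy,a+P,.1145,.179),pol(cx,cy,a+P/2,.1145,.179),pol(cx,cy,a,.1145,.179),pol(cx,cy,a-P/2,.08,.11)]
ot=np.array([t(221,521),t(128,170),t(468,76),t(472,393)])
r=least_squares(lambda v:(proj("top",pts(v))-ot).ravel(),[.536,-.163,-.5]);print(r.x,r.fun.round(1))
cx,cy,a=r.x
l=a+P;u=np.array([np.sin(.6109)*np.cos(l),np.sin(.6109)*np.sin(l),np.cos(.6109)])
rim=np.array(pol(cx,cy,l,.06,.101));g=rim+.054*u
s,R=st();print("lean",l,"grip",g,"u",u)
tgt=g+[0,0,-.002]
print(shift(R,tgt-s["tool_pos"]))
```

```text
[ 0.53554507 -0.16334203 -0.50658613] [ 0.1 -0.9 -0.6  0.2 -0.2  0.7  0.7  0.1]
t 5.5 pos [ 0.4998 -0.236   0.2636] yaw 1.1599 tilt [ 0.003 -0.002 -1.   ] q [-0.49  0.02  1.85  0.    1.27 -0.08] F [-0.2 -0.1 -0.2] T [ 0.01 -0.01  0.03] w 0.354 g 0.0
lean 2.635006528149459 grip [ 0.45599628 -0.11920159  0.14523313] u [-0.50156357  0.27831022  0.81913211]
[ 0.0896 -0.0872  0.12  ]
```

>>> {"fn": "play_rows", "kwargs": {
  "steps": [0.013,-0.012,0,-0.15,0.026,-0.025,0,-0.3,0.039,-0.038,0,-0.45,0.052,-0.051,0,-0.6,0.065,-0.064,0,-0.75,0.078,-0.077,0,-0.9,0.09,-0.089,0,-1.03,0.09,-0.089,0,-1.03],
  "jaw": 0
}}

```text
time: 6.5
tool_pos: [0.452, -0.1166, 0.2601]
tcp_rot: [-1.438, -2.79, 0.001]
wrist_force: [1.1, -0.0, -1.0]
width: 0.999
grip_force: 0.0
```

Run:
```python
from h import *
from workcell import bot
s,R=st()
print(shift(R,np.array([.454,-.118,.1465])-s["tool_pos"]))
c=bot.read_camera("wrist");np.savez("wrist.npz",**{k:np.array(c[k]) for k in("mtx","dist","R","t")})
im=c["pixels"];cv2.imwrite("pics/w1.png",im)
```

```text
t 6.5 pos [ 0.452  -0.1166  0.2601] yaw 2.1899 tilt [-0.003  0.001 -1.   ] q [-0.31 -0.14  2.01  0.    1.28 -0.92] F [ 1.1 -0.  -1. ] T [-0.03  0.03 -0.05] w 0.999 g 0.0
[-0.0026  0.001   0.1136]
```

View pics/w1.png

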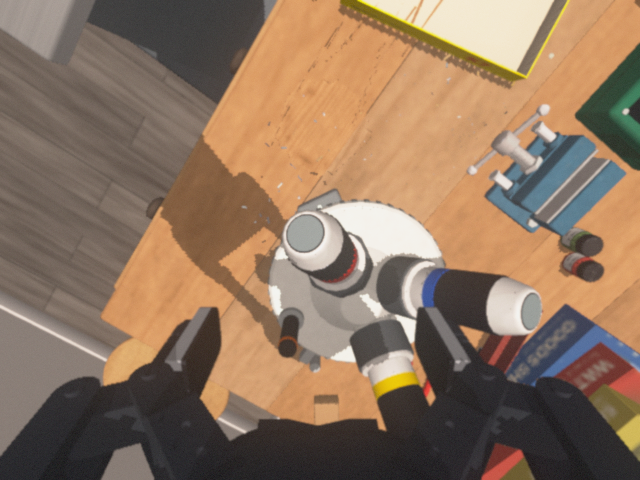

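The wrist view shows the red barrel's glass at (304,233), roughly midway between the fingers (about x=318). I'll descend and grip.

>>> {"fn": "play_rows", "kwargs": {
  "steps": [-0.0025,0.001,0.03,0,-0.0025,0.001,0.06,0,-0.0025,0.001,0.09,0,-0.0025,0.001,0.108,0,-0.0025,0.001,0.113,0,-0.0025,0.001,0.113,0]
}}

```text
time: 7.3
tool_pos: [0.4558, -0.1193, 0.1495]
tcp_rot: [1.44, 2.792, 0.0]
wrist_force: [0.5, 0.3, 0.1]
width: 1.001
grip_force: 0.0
```

>>> {"fn": "play_rows", "kwargs": {
  "steps": [0,0,0,0,0,0,0,0,0,0,0,0,0,0,0,0,0,0,0,0],
  "jaw": 255,
  "grip_force": 30
}}

```text
time: 7.92
tool_pos: [0.4565, -0.1194, 0.1508]
tcp_rot: [1.438, 2.79, 0.0]
wrist_force: [-1.2, -1.5, 5.5]
width: 0.57
grip_force: 29.8
```

Run:
```python
from h import *
s,R=st()
```

```text
t 7.92 pos [ 0.4565 -0.1194  0.1508] yaw 2.1899 tilt [ 0.003 -0.001 -1.   ] q [-0.31 -0.04  2.13 -0.    1.05 -0.93] F [-1.2 -1.5  5.5] T [-0.1   0.03  0.01] w 0.57 g 29.8
```

>>> {"fn": "play_rows", "kwargs": {
  "steps": [0,0,0,-0.11,0,0,-0.0005,-0.22,0,0,-0.001,-0.33,0.001,0,-0.001,-0.45,0.001,0,-0.0015,-0.56,0.001,-0.0005,-0.002,-0.67,0.0015,-0.001,-0.002,-0.78,0.0015,-0.001,-0.0025,-0.9,0.0015,-0.001,-0.0025,-0.9]
}}

```text
time: 9.05
tool_pos: [0.4615, -0.1229, 0.1535]
tcp_rot: [0.081, 3.121, -0.015]
wrist_force: [21.2, -12.3, -17.7]
width: 0.506
grip_force: 88.1
```

Run:
```python
from h import *
from workcell import bot
s,R=st()
c=bot.read_camera("wrist");cv2.imwrite("pics/w2.png",c["pixels"])
b=bot.read_camera("scene")["pixels"][155:295,280:420];cv2.imwrite("pics/s2.png",cv2.resize(b,None,fx=4.2,fy=4.2,interpolation=cv2.INTER_CUBIC))
```

```text
t 9.05 pos [ 0.4615 -0.1229  0.1535] yaw 3.09 tilt [ 0.019 -0.01  -1.   ] q [-0.31 -0.04  2.13 -0.    1.04 -1.83] F [ 21.2 -12.3 -17.7] T [-3.29 -3.48 -0.65] w 0.506 g 88.1
```

View pics/s2.png

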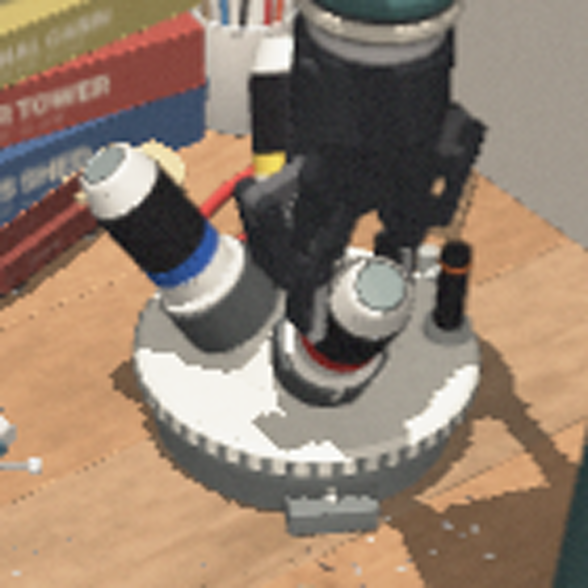

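The picture shows the red barrel still seated, glass at (381,286), with the crank at its stop position. Forces are well inside the limits. I'll release and check how far the barrel turned.

>>> {"fn": "play_rows", "kwargs": {
  "steps": [0,0,0,0,0,0,0,0,0,0,0,0,0,0,0,0.15,0,0,0,0.3,0,0,0,0.45,0,0,0,0.6,0,0,0,0.75,0,0,0,0.9,0,0,0,0.9],
  "jaw": 0
}}

```text
time: 10.4
tool_pos: [0.4534, -0.1181, 0.1516]
tcp_rot: [-1.436, -2.793, -0.0]
wrist_force: [0.9, -0.5, 0.3]
width: 1.001
grip_force: 0.0
```

```bash
cat >> h.py <<'E'
CX,CY,L=.5355,-.1633,2.635
U=np.array([np.sin(.6109)*np.cos(L),np.sin(.6109)*np.sin(L),np.cos(.6109)]);RIM=np.array([CX+.06*np.cos(L),CY+.06*np.sin(L),.101])
E
python3 - <<'E'
from h import *
from workcell import bot
s,R=st()
print("want",RIM+.058*U-[0,0,.002])
for n in("scene","top"):
    c=bot.read_camera(n);cv2.imwrite(f"pics/{n}3.png",c["pixels"])
    p=proj(n,[RIM+.095*U,RIM+.101*U]);print(n,p.round(1).tolist())
    # lens side stroke positions for angles
    zx=np.array([-np.cos(.6109)*np.cos(L),-np.cos(.6109)*np.sin(L),np.sin(.6109)]);yy=np.cross(U,zx)
    for d in(0,30,60,90,120):
        a=np.radians(d);X=RIM+U*(.0125+.024*d/360)-.022*(zx*np.cos(a)+yy*np.sin(a));q=proj(n,X)[0];nn=-(zx*np.cos(a)+yy*np.sin(a));cam=-C[n]["R"].T@C[n]["t"]
        print(d,q.round(1),"vis",round(float(nn@(cam-X)/np.linalg.norm(cam-X)),2))
E
```

```text
t 10.4 pos [ 0.4534 -0.1181  0.1516] yaw 2.1916 tilt [-0.  0. -1.] q [-0.31 -0.05  2.13  0.    1.05 -0.93] F [ 0.9 -0.5  0.3] T [-0.01  0.02 -0.08] w 1.001 g 0.0
want [ 0.45394525 -0.11804578  0.14650966]
scene [[366.3, 223.8], [366.8, 222.9]]
0 [361.  244.6] vis 0.24
30 [366.  242.8] vis 0.11
60 [369.4 238.7] vis -0.05
90 [370.3 233.5] vis -0.2
120 [368.6 228.5] vis -0.3
top [[342.7, 293.1], [341.9, 294.7]]
0 [347.8 280.8] vis -0.53
30 [352.9 282.9] vis -0.48
60 [357.9 282.4] vis -0.31
90 [361.4 279.6] vis -0.06
120 [362.4 275.3] vis 0.2
```

```bash
cat > comp.py <<'E'
import sys;from h import *
from workcell import bot
def comp(out):
    a=bot.read_camera("scene")["pixels"][210:265,335:392]
    b=bot.read_camera("top")["pixels"][258:305,325:372]
    w=bot.read_camera("wrist")["pixels"]
    r=lambda i,W,H:cv2.resize(i,(W,H),interpolation=cv2.INTER_CUBIC)
    cv2.imwrite(out,np.hstack([np.vstack([r(a,310,300),r(b,310,300)]),r(w[100:480,120:430],490,600)]))
comp(sys.argv[1])
E
python3 comp.py pics/m1.png
```

```text
(no output)
```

View pics/m1.png

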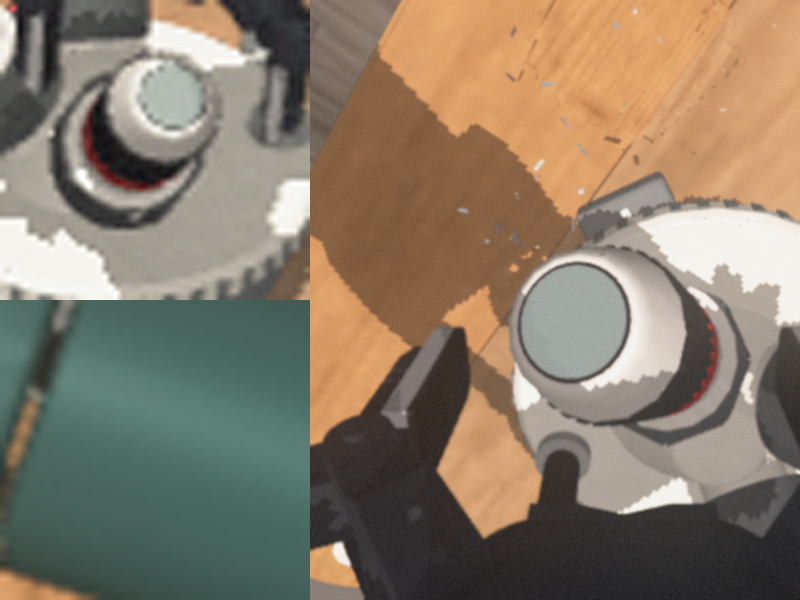

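The composite shows the barrel seated, with its glass a few pixels lower than predicted (sideways play). The stroke isn't visible. I'll continue with more strokes and then test with a pull.

>>> {"fn": "play_rows", "kwargs": {
  "steps": [0,0,0,0,0,0,0,0,0,0,0,0,0,0,0,0],
  "jaw": 255
}}

```text
time: 11.15
tool_pos: [0.4541, -0.1186, 0.1524]
tcp_rot: [1.439, 2.792, -0.0]
wrist_force: [-1.4, -1.1, 5.1]
width: 0.562
grip_force: 28.4
```

>>> {"fn": "play_rows", "kwargs": {
  "steps": [0,0,0,-0.11,0,0,-0.0005,-0.22,0,0,-0.001,-0.33,0.001,0,-0.001,-0.45,0.001,0,-0.0015,-0.56,0.001,-0.0005,-0.002,-0.67,0.0015,-0.001,-0.002,-0.78,0.0015,-0.001,-0.0025,-0.9]
}}

```text
time: 12.15
tool_pos: [0.4579, -0.1212, 0.1547]
tcp_rot: [0.079, 3.126, -0.011]
wrist_force: [18.5, -10.4, -18.6]
width: 0.503
grip_force: 74.9
```

>>> {"fn": "play_rows", "kwargs": {
  "steps": [0,0,0,0,0,0,0,0,0,0,0,0,0,0,0,0.15,0,0,0,0.3,0,0,0,0.45,0,0,0,0.6,0,0,0,0.75,0,0,0,0.9,0,0,0,0.9],
  "jaw": 0
}}

```text
time: 13.4
tool_pos: [0.4518, -0.1175, 0.1542]
tcp_rot: [-1.437, -2.793, 0.0]
wrist_force: [0.4, -0.3, 0.6]
width: 1.0
grip_force: 0.0
```

```bash
cat > gl.py <<'E'
from h import *
from workcell import bot
s,R=st()
# glass blob in scene view
im=bot.read_camera("scene")["pixels"][205:250,340:395]
h=cv2.cvtColor(im,cv2.COLOR_BGR2HSV)
m=((h[...,0]>70)&(h[...,0]<110)&(h[...,1]>20)&(h[...,2]>90)).astype(np.uint8)
n,_,S,Ce=cv2.connectedComponentsWithStats(m)
for i in range(1,n):
    if S[i,4]>30:print("glass",(Ce[i]+[340,205]).round(2),S[i,4])
E
python3 gl.py
```

```text
t 13.4 pos [ 0.4518 -0.1175  0.1542] yaw 2.1915 tilt [-0.  0. -1.] q [-0.31 -0.05  2.13  0.    1.06 -0.93] F [ 0.4 -0.3  0.6] T [ 0.03 -0.01  0.04] w 1.0 g 0.0
```

```bash
cat > gl.py <<'E'
from h import *
from workcell import bot
s,R=st()
def blob(I):
    im=cv2.GaussianBlur(I,(3,3),0)[205:250,340:395].astype(int)
    ref=I[224:229,363:370].reshape(-1,3).mean(0)
    m=(np.abs(im-ref).max(2)<22).astype(np.uint8)
    n,lab,S,Ce=cv2.connectedComponentsWithStats(m)
    i=lab[226-205,367-340];return ref.round(),(Ce[i]+[340,205]).round(2),S[i,4]
now=bot.read_camera("scene")["pixels"]
for I in(cv2.imread("pics/scene3.png"),now):print(blob(I))
E
python3 gl.py
```

```text
t 13.45 pos [ 0.4519 -0.1175  0.1542] yaw 2.1928 tilt [-0.  0. -1.] q [-0.31 -0.05  2.13  0.    1.06 -0.93] F [0.8 0.1 0.6] T [ 0.03  0.02 -0.01] w 1.0 g 0.0
(array([179., 188., 180.]), array([365.67, 227.34]), np.int32(137))
(array([182., 191., 185.]), array([366.08, 229.66]), np.int32(186))
```

>>> {"fn": "play_rows", "kwargs": {
  "steps": [0,0,0,0,0,0,0,0,0,0,0,0,0,0,0,0],
  "jaw": 255
}}

```text
time: 14.0
tool_pos: [0.4522, -0.1178, 0.1547]
tcp_rot: [1.439, 2.792, -0.0]
wrist_force: [-2.0, -1.0, 4.7]
width: 0.553
grip_force: 26.7
```

>>> {"fn": "play_rows", "kwargs": {
  "steps": [0,0,0,-0.11,0,0,-0.0005,-0.22,0,0,-0.001,-0.33,0.001,0,-0.001,-0.45,0.001,0,-0.0015,-0.56,0.001,-0.0005,-0.002,-0.67,0.0015,-0.001,-0.002,-0.78,0.0015,-0.001,-0.0025,-0.9]
}}

```text
time: 15.0
tool_pos: [0.4521, -0.1207, 0.1578]
tcp_rot: [0.081, 3.136, -0.011]
wrist_force: [1.5, -14.2, 0.7]
width: 0.489
grip_force: 77.5
```

>>> {"fn": "play_rows", "kwargs": {
  "steps": [0,0,0,0,0,0,0,0,0,0,0,0,0,0,0,0.15,0,0,0,0.3,0,0,0,0.45,0,0,0,0.6,0,0,0,0.75,0,0,0,0.9,0,0,0,0.9],
  "jaw": 0
}}

```text
time: 16.25
tool_pos: [0.4502, -0.1167, 0.1565]
tcp_rot: [-1.437, -2.793, -0.0]
wrist_force: [-0.4, 0.2, 0.4]
width: 1.002
grip_force: 0.0
```

```bash
python3 gl.py
```

```text
t 16.25 pos [ 0.4502 -0.1167  0.1565] yaw 2.1916 tilt [-0.  0. -1.] q [-0.31 -0.06  2.14  0.    1.07 -0.93] F [-0.4  0.2  0.4] T [-0.   -0.02  0.03] w 1.002 g 0.0
(array([179., 188., 180.]), array([365.67, 227.34]), np.int32(137))
(array([200., 208., 210.]), array([364.15, 229.97]), np.int32(59))
```

>>> {"fn": "play_rows", "kwargs": {
  "steps": [0,0,0,0,0,0,0,0,0,0,0,0,0,0,0,0],
  "jaw": 255
}}

```text
time: 16.8
tool_pos: [0.4501, -0.1169, 0.1572]
tcp_rot: [-1.438, -2.792, -0.0]
wrist_force: [-4.8, 0.9, 6.0]
width: 0.561
grip_force: 26.8
```

>>> {"fn": "play_rows", "kwargs": {
  "steps": [0,0,0,-0.11,0,0,0,-0.22,0,0,0,-0.33,0,0,0,-0.445,0,0,0,-0.445]
}}

```text
time: 17.42
tool_pos: [0.4539, -0.119, 0.1578]
tcp_rot: [0.784, 3.033, -0.003]
wrist_force: [7.4, -6.1, -4.8]
width: 0.483
grip_force: 30.5
```

>>> {"fn": "play_rows", "kwargs": {
  "steps": [0.001,0,-0.0015,0,0.002,0,-0.003,0,0.003,0,-0.0045,0,0.003,0,-0.0045,0]
}}

```text
time: 17.92
tool_pos: [0.4527, -0.1189, 0.1603]
tcp_rot: [0.783, 3.028, -0.006]
wrist_force: [17.7, -12.0, -23.1]
width: 0.478
grip_force: 38.1
```

```bash
python3 gl.py
```

```text
t 17.93 pos [ 0.4527 -0.1189  0.1603] yaw 2.6355 tilt [ 0.012 -0.007 -1.   ] q [-0.31 -0.07  2.14 -0.    1.06 -1.37] F [ 17.7 -12.  -23.1] T [-2.23 -2.96 -0.07] w 0.478 g 38.1
(array([179., 188., 180.]), array([365.67, 227.34]), np.int32(137))
(array([194., 202., 202.]), array([367.17, 226.78]), np.int32(2370))
```

The pull meets about 30 N, so the thread still holds. The narrower grip width suggests the grip crept up onto the nose. I'll regrip lower and do two more strokes.

>>> {"fn": "play_rows", "kwargs": {
  "steps": [-0.0015,0,0.0025,0,-0.003,0,0.0045,0]
}}

```text
time: 18.23
tool_pos: [0.4523, -0.1186, 0.1583]
tcp_rot: [0.786, 3.037, -0.003]
wrist_force: [-5.4, -2.6, 14.9]
width: 0.479
grip_force: 41.5
```

>>> {"fn": "play_rows", "kwargs": {
  "steps": [0,0,0,0,0,0,0,0,0,0,0,0,0,0,0.003,0.15,0,0,0.006,0.3,0,0,0.0065,0.445,0,0,0.0065,0.445],
  "jaw": 0
}}

```text
time: 19.1
tool_pos: [0.4502, -0.1169, 0.15]
tcp_rot: [-1.437, -2.793, -0.0]
wrist_force: [0.4, -0.1, -0.3]
width: 1.004
grip_force: 0.0
```

Run:
```python
from h import *
from workcell import bot
s,R=st()
a=bot.read_camera("scene")["pixels"];cv2.imwrite("pics/s5.png",a)
cv2.imwrite("pics/w5.png",bot.read_camera("wrist")["pixels"])
# red band pixels centroid in scene: now vs scene3
for I in(cv2.imread("pics/scene3.png"),a):
    b=I[205:265,335:395].astype(int);m=(b[...,2]>b[...,1]*1.8)&(b[...,2]>60)&(b[...,2]>b[...,0]*1.8)
    yy,xx=np.nonzero(m);print(len(yy),xx.mean()+335,yy.mean()+205,yy.min()+205,yy.max()+205)
```

```text
t 19.1 pos [ 0.4502 -0.1169  0.15  ] yaw 2.1915 tilt [-0.  0. -1.] q [-0.31 -0.05  2.14  0.    1.05 -0.93] F [ 0.4 -0.1 -0.3] T [ 0.01 -0.01 -0.03] w 1.004 g 0.0
28 353.42857142857144 238.10714285714286 211 244
30 353.1 237.76666666666665 229 245
```

>>> {"fn": "play_rows", "kwargs": {
  "steps": [0,0,0,0,0,0,0,0,0,0,0,0,0,0,0,0],
  "jaw": 255,
  "grip_force": 40
}}

```text
time: 19.7
tool_pos: [0.4505, -0.1171, 0.1511]
tcp_rot: [1.438, 2.793, 0.0]
wrist_force: [-2.0, -0.1, 5.1]
width: 0.589
grip_force: 35.0
```

>>> {"fn": "play_rows", "kwargs": {
  "steps": [0,0,0,-0.11,0,0,0,-0.22,0,0,0,-0.33,0,0,0,-0.45,0,0,-0.0005,-0.56,0,0,-0.001,-0.67,0,0,-0.001,-0.78,0,0,-0.001,-0.9]
}}

```text
time: 20.7
tool_pos: [0.4548, -0.1217, 0.1532]
tcp_rot: [0.076, 3.13, -0.015]
wrist_force: [6.1, -20.3, -2.2]
width: 0.489
grip_force: 60.7
```

```bash
python3 gl.py
```

```text
t 20.7 pos [ 0.4548 -0.1217  0.1532] yaw 3.093 tilt [ 0.01 -0.01 -1.  ] q [-0.31 -0.05  2.14 -0.01  1.04 -1.83] F [  6.1 -20.3  -2.2] T [-4.37 -0.92 -1.73] w 0.489 g 60.7
(array([179., 188., 180.]), array([365.67, 227.34]), np.int32(137))
(array([187., 195., 200.]), array([367.14, 226.61]), np.int32(2332))
```

Torque rose to 1.7 Nm, which is probably the barrel's end stop. I'll regrip near neutral, nudge counter-clockwise and pull.

>>> {"fn": "play_rows", "kwargs": {
  "steps": [0,0,0,0,0,0,0,0,0,0,0,0,0,0,0,0.15,0,0,0,0.3,0,0,0,0.45,0,0,0,0.6,0,0,0,0.6],
  "jaw": 0
}}

```text
time: 21.75
tool_pos: [0.4502, -0.1167, 0.1511]
tcp_rot: [-1.003, -2.977, -0.0]
wrist_force: [0.6, -0.1, 0.2]
width: 0.996
grip_force: 0.0
```

>>> {"fn": "play_rows", "kwargs": {
  "steps": [0,0,0,0,0,0,0,0,0,0,0,0,0,0,0,0,0,0,0,-0.07,0,0,0,-0.14,0,0,0,-0.14],
  "jaw": 255,
  "grip_force": 40
}}

```text
time: 22.62
tool_pos: [0.4509, -0.1175, 0.1521]
tcp_rot: [0.793, 3.039, -0.001]
wrist_force: [-1.9, -0.2, 5.7]
width: 0.508
grip_force: 38.3
```

>>> {"fn": "play_rows", "kwargs": {
  "steps": [0.001,0,-0.0015,0,0.002,0,-0.003,0,0.003,0,-0.0045,0,0.0035,0,-0.005,0]
}}

```text
time: 23.12
tool_pos: [0.4518, -0.116, 0.1555]
tcp_rot: [0.793, 3.029, 0.002]
wrist_force: [19.6, -6.6, -19.4]
width: 0.498
grip_force: 43.5
```

```bash
python3 gl.py
```

```text
t 23.12 pos [ 0.4518 -0.116   0.1555] yaw 2.6297 tilt [ 0.011 -0.002 -1.   ] q [-0.31 -0.06  2.14  0.    1.05 -1.37] F [ 19.6  -6.6 -19.4] T [-0.27 -3.17  0.21] w 0.498 g 43.5
(array([179., 188., 180.]), array([365.67, 227.34]), np.int32(137))
(array([179., 187., 177.]), array([366.59, 227.42]), np.int32(121))
```

>>> {"fn": "play_rows", "kwargs": {
  "steps": [-0.002,0,0.003,0,-0.0035,0,0.005,0]
}}

```text
time: 23.42
tool_pos: [0.452, -0.1161, 0.1543]
tcp_rot: [0.795, 3.038, 0.005]
wrist_force: [-9.8, 8.3, 28.8]
width: 0.499
grip_force: 47.5
```

>>> {"fn": "play_rows", "kwargs": {
  "steps": [0,0,0,0,0,0,0,0,0,0,0,0,0,0,0,0,0,0,-0.03,0,0,0,-0.06,0,0,0,-0.08,0],
  "jaw": 0
}}

```text
time: 24.3
tool_pos: [0.4508, -0.1172, 0.2326]
tcp_rot: [0.795, 3.038, -0.0]
wrist_force: [-0.3, -0.8, -0.0]
width: 1.002
grip_force: 0.0
```

Run:
```python
from h import *
from workcell import bot
s,R=st()
c=bot.read_camera("wrist");cR=np.array(c["R"]);cam=-cR.T@np.array(c["t"])
rc=R.T@(cam-s["tool_pos"]);rR=cR@R
print("cam in tool",rc.round(3),"viewdir",(R.T@cR.T[:,2]).round(2))
zx=np.array([-np.cos(.6109)*np.cos(L),-np.cos(.6109)*np.sin(L),np.sin(.6109)]);yy=np.cross(U,zx)
def rep(pos,Rt):
    cc=dict(mtx=c["mtx"],dist=c["dist"],R=rR@Rt.T);cw=pos+Rt@rc;cc["t"]=-cc["R"]@cw
    o=[]
    for d in(60,90,105,120,130):
        a=np.radians(d);n=-(zx*np.cos(a)+yy*np.sin(a));X=RIM+U*(.0125+.024*d/360)+.022*n
        o.append((proj("",X,cc)[0].round(0).tolist(),round(float(n@(cw-X)/np.linalg.norm(cw-X)),2)))
    return o
print(rep(s["tool_pos"],R))
for yaw in(0.6,1.1,1.6,2.2,2.63,):
  Rt=np.array([[np.cos(yaw),np.sin(yaw),0],[np.sin(yaw),-np.cos(yaw),0],[0,0,-1]])
  for dx,dy in((.5,-.2),(.53,-.22),(.5,-.25),(.56,-.25),(.56,-.2)):
    print(yaw,dx,dy,rep(np.array([dx,dy,.24]),Rt)[1:4])
```

```text
t 24.3 pos [ 0.4508 -0.1172  0.2326] yaw 2.6297 tilt [ 0.001 -0.    -1.   ] q [-0.31 -0.13  2.05  0.    1.22 -1.37] F [-0.3 -0.8 -0. ] T [-0.03 -0.02 -0.02] w 1.002 g 0.0
cam in tool [ 0.084 -0.    -0.126] viewdir [-0.32 -0.    0.95]
[([295.0, 259.0], -0.17), ([291.0, 272.0], -0.08), ([291.0, 279.0], -0.03), ([294.0, 286.0], 0.01), ([297.0, 290.0], 0.04)]
0.6 0.5 -0.2 [([236.0, 239.0], -0.18), ([239.0, 238.0], 0.04), ([240.0, 235.0], 0.25)]
0.6 0.53 -0.22 [([194.0, 255.0], -0.16), ([196.0, 254.0], 0.07), ([197.0, 251.0], 0.3)]
0.6 0.5 -0.25 [([177.0, 203.0], -0.01), ([179.0, 201.0], 0.21), ([180.0, 197.0], 0.43)]
0.6 0.56 -0.25 [([142.0, 264.0], -0.11), ([143.0, 264.0], 0.14), ([143.0, 261.0], 0.38)]
0.6 0.56 -0.2 [([199.0, 296.0], -0.26), ([201.0, 296.0], -0.02), ([202.0, 294.0], 0.22)]
1.1 0.5 -0.2 [([242.0, 200.0], -0.21), ([246.0, 200.0], -0.03), ([251.0, 199.0], 0.17)]
1.1 0.53 -0.22 [([193.0, 194.0], -0.2), ([197.0, 195.0], 0.02), ([200.0, 193.0], 0.23)]
1.1 0.5 -0.25 [([205.0, 137.0], -0.05), ([209.0, 136.0], 0.16), ([213.0, 133.0], 0.36)]
1.1 0.56 -0.25 [([135.0, 176.0], -0.1
[... 737 characters left out ...]
0.0], 0.3)]
2.2 0.5 -0.25 [([363.0, 90.0], 0.14), ([367.0, 95.0], 0.29), ([373.0, 99.0], 0.42)]
2.2 0.56 -0.25 [([289.0, 29.0], 0.03), ([292.0, 34.0], 0.22), ([298.0, 37.0], 0.4)]
2.2 0.56 -0.2 [([247.0, 99.0], -0.14), ([250.0, 104.0], 0.03), ([254.0, 107.0], 0.21)]
2.63 0.5 -0.2 [([356.0, 161.0], 0.11), ([357.0, 168.0], 0.23), ([361.0, 174.0], 0.33)]
2.63 0.53 -0.22 [([362.0, 107.0], 0.12), ([363.0, 114.0], 0.27), ([367.0, 119.0], 0.4)]
2.63 0.5 -0.25 [([420.0, 125.0], 0.27), ([422.0, 131.0], 0.41), ([427.0, 137.0], 0.51)]
2.63 0.56 -0.25 [([382.0, 38.0], 0.16), ([384.0, 44.0], 0.34), ([389.0, 50.0], 0.5)]
2.63 0.56 -0.2 [([314.0, 81.0], -0.01), ([316.0, 87.0], 0.16), ([319.0, 93.0], 0.32)]
```

>>> {"fn": "play_rows", "kwargs": {
  "steps": [-0.03,-0.025,-0.007,0,-0.065,-0.055,-0.007,0,-0.095,-0.08,-0.007,0,-0.108,-0.092,-0.007,0,-0.108,-0.092,-0.007,0]
}}

```text
time: 24.98
tool_pos: [0.4993, -0.2505, 0.2374]
tcp_rot: [-0.797, -3.037, -0.001]
wrist_force: [0.2, 0.7, 0.0]
width: 1.0
grip_force: 0.0
```

Run:
```python
from h import *
from workcell import bot
s,R=st()
c=bot.read_camera("wrist")
zx=np.array([-np.cos(.6109)*np.cos(L),-np.cos(.6109)*np.sin(L),np.sin(.6109)]);yy=np.cross(U,zx)
for d in(30,60,90,120):
    a=np.radians(d);n=-(zx*np.cos(a)+yy*np.sin(a));print(d,proj("",RIM+U*(.0125+.024*d/360)+.022*n,c)[0].round())
im=c["pixels"];cv2.imwrite("pics/w6.png",im)
x=cv2.resize(im[60:240,310:510],(666,600),interpolation=cv2.INTER_CUBIC);cv2.imwrite("pics/w6c.png",x)
```

```text
t 24.98 pos [ 0.4993 -0.2505  0.2374] yaw 2.6283 tilt [-0.001  0.001 -1.   ] q [-0.51  0.05  1.87  0.    1.22 -1.57] F [0.2 0.7 0. ] T [ 0.04  0.05 -0.04] w 1.0 g 0.0
30 [434. 106.]
60 [424. 114.]
90 [422. 126.]
120 [429. 138.]
```

View pics/w6c.png

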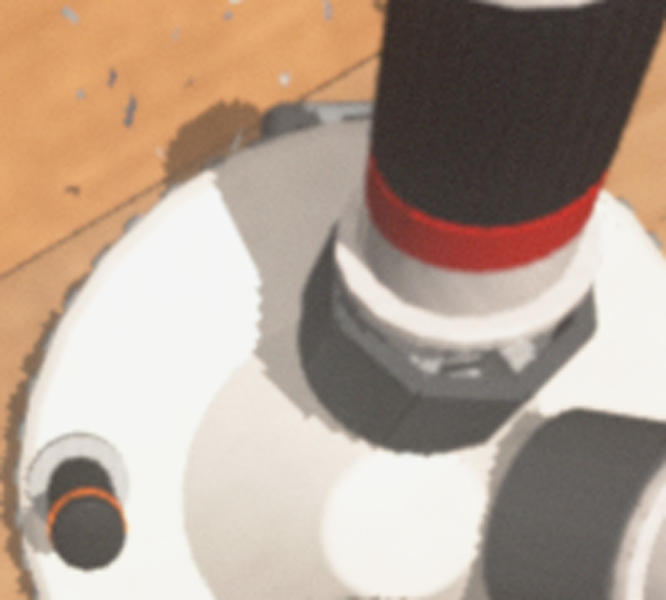

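The barrel's shoulder now stands clear of the socket rim: its lower edge is at (470,345) and the rim at about (450,390). So it has risen well and droops in its play. I'll fit the rise and lean.

Run:
```python
from h import *
from workcell import bot
c=bot.read_camera("wrist")
th=np.linspace(0,2*np.pi,181)
def circ(o,u,s,r):
    e=np.cross(u,[0,0,1]);e/=np.linalg.norm(e);f=np.cross(u,e)
    q=proj("",o+u*s+r*(np.outer(np.cos(th),e)+np.outer(np.sin(th),f)),c)
    return np.c_[(q[:,0]-310)*3.33,(q[:,1]-60)*3.333]
def res(v):
    h,dl,dt,px=v
    lean=.6109+dl
    lt=np.array([-np.sin(L),np.cos(L),0]);ra=np.array([np.cos(L),np.sin(L),0])
    u=np.sin(lean)*ra+np.cos(lean)*np.array([0,0,1])+dt*lt;u/=np.linalg.norm(u)
    o=RIM+(h-.0105)*U+px*lt-.0105*u   # pivot mid-stub
    A=circ(o,u,.021,.027);B=circ(o,u,.04,.022);D=circ(o,u,.051,.022);E=circ(o,u,.097,.022);F=circ(o,u,.0255,.027)
    return np.array([A[:,1].max()-345,B[:,1].max()-270,D[:,1].max()-232,E[:,1].max()-10,F[:,0].min()-337,D[:,0].min()-370,D[:,0].max()-607])
r=least_squares(res,[.004,.05,0,0],diff_step=1e-3,x_scale=[.005,.05,.05,.003]);print(r.x,r.fun.round(1))
print(circ(RIM,U,0,.03)[:,1].max(),circ(RIM,U,0,.03)[:,0].min())
```

```text
[ 0.00605068  0.174355    0.21573531 -0.00478565] [ 6.4 -0.3 -2.8 -0.1 -0.4 -3.8  3.9]
395.3523028820507 308.844193947311
```

The fit says it has risen about 6 mm and droops about 10°, so my last grips were off the barrel's axis. I'll grip on the drooped axis, lift it straight, stroke and then pull while holding the torque.

>>> {"fn": "play_rows", "kwargs": {
  "steps": [0.035,0.028,0,0.13,0.075,0.06,0,0.26,0.105,0.085,0,0.38,0.116,0.093,0,0.44,0.116,0.093,0.03,0.44,0.116,0.093,0.06,0.44,0.116,0.093,0.085,0.44,0.116,0.093,0.095,0.44,0.116,0.093,0.095,0.44]
}}

```text
time: 26.2
tool_pos: [0.4433, -0.1115, 0.143]
tcp_rot: [-1.438, -2.792, 0.0]
wrist_force: [0.6, -0.3, 0.1]
width: 1.001
grip_force: 0.0
```

>>> {"fn": "play_rows", "kwargs": {
  "steps": [0,0,0,0,0,0,0,0,0,0,0,0,0,0,0,0],
  "jaw": 255,
  "grip_force": 40
}}

```text
time: 26.7
tool_pos: [0.4453, -0.1122, 0.1454]
tcp_rot: [1.439, 2.79, 0.003]
wrist_force: [-1.8, 2.4, 7.3]
width: 0.61
grip_force: 34.0
```

Run:
```python
from h import *
s,R=st()
t=np.array([CX+.0961*np.cos(L),CY+.0961*np.sin(L),.1506])
print(shift(R,t-s["tool_pos"]))
```

```text
t 26.7 pos [ 0.4453 -0.1122  0.1454] yaw 2.1894 tilt [ 0.003  0.    -1.   ] q [-0.3  -0.06  2.16  0.    1.04 -0.92] F [-1.8  2.4  7.3] T [0.38 0.14 0.07] w 0.61 g 34.0
[-0.0073  0.0025 -0.0052]
```

>>> {"fn": "play_rows", "kwargs": {
  "steps": [-0.004,0.0015,-0.0035,0,-0.007,0.0025,-0.007,-0.05,-0.007,0.0025,-0.007,-0.16,-0.007,0.0025,-0.007,-0.27,-0.007,0.0025,-0.007,-0.38,-0.007,0.0025,-0.007,-0.49,-0.007,0.0025,-0.007,-0.6,-0.007,0.0025,-0.007,-0.7,-0.007,0.0025,-0.007,-0.8,-0.007,0.0025,-0.007,-0.9]
}}

```text
time: 27.95
tool_pos: [0.4478, -0.1197, 0.1518]
tcp_rot: [-0.079, -3.136, 0.01]
wrist_force: [-15.7, -16.7, 8.3]
width: 0.508
grip_force: 52.3
```

Run:
```python
from h import *
s,R=st()
print(s["wrist_force"]@U,"pull dir",shift(R,U))
```

```text
t 27.95 pos [ 0.4478 -0.1197  0.1518] yaw 3.0914 tilt [-0.005 -0.006 -1.   ] q [-0.31 -0.05  2.14 -0.01  1.06 -1.83] F [-15.7 -16.7   8.3] T [-3.68  2.12 -2.08] w 0.508 g 52.3
9.988834690091366 pull dir [ 0.5186  0.2475 -0.8184]
```

>>> {"fn": "play_rows", "kwargs": {
  "steps": [0.001,0.0005,-0.0016,0,0.002,0.001,-0.0033,0,0.003,0.0015,-0.005,0,0.004,0.002,-0.0065,0,0.004,0.002,-0.0065,0]
}}

```text
time: 28.58
tool_pos: [0.4463, -0.1165, 0.1573]
tcp_rot: [0.082, 3.14, -0.006]
wrist_force: [-1.0, -6.7, -2.7]
width: 0.503
grip_force: 52.7
```

Run:
```python
from h import *
s,R=st()
print(s["wrist_force"]@U)
```

```text
t 28.57 pos [ 0.4463 -0.1165  0.1573] yaw 3.0891 tilt [ 0.001 -0.004 -1.   ] q [-0.31 -0.07  2.14 -0.    1.06 -1.82] F [-1.  -6.7 -2.7] T [-1.42  0.18 -0.43] w 0.503 g 52.7
-3.625035497937777
```

The barrel moved about 6 mm with little force, so it's free. I'll draw it out along its axis and then lift.

>>> {"fn": "play_rows", "kwargs": {
  "steps": [0.003,0.0015,-0.005,0,0.0065,0.003,-0.01,0,0.01,0.005,-0.0155,0,0.013,0.006,-0.0205,0,0.0155,0.0075,-0.0245,0,0.0155,0.0075,-0.035,0,0.0155,0.0075,-0.05,0,0.0155,0.0075,-0.065,0,0.0155,0.0075,-0.065,0]
}}

```text
time: 29.7
tool_pos: [0.4326, -0.1065, 0.2241]
tcp_rot: [0.081, 3.136, -0.002]
wrist_force: [0.7, 0.6, -2.3]
width: 0.51
grip_force: 50.1
```

```bash
cat > look.py <<'E'
from h import *
from workcell import bot
s,R=st()
import sys
# fit held barrel from scene: glass/red detection via red pixels
for n in("scene","top"):
    c=bot.read_camera(n);I=c["pixels"];cv2.imwrite(f"pics/{n}_{s['time']:.1f}.png",I)
    x,y=proj(n,s["tool_pos"])[0].astype(int);y0,x0=max(y-45,0),max(x-45,0);b=I[y0:y+60,x0:x+45].astype(int)
    m=(b[...,2]>b[...,1]*1.7)&(b[...,2]>60)&(b[...,2]>b[...,0]*1.7)
    k,lab,S,Ce=cv2.connectedComponentsWithStats(m.astype(np.uint8));print(n,"tcp px",x,y,"red",[((Ce[i]+[x0,y0]).round(1).tolist(),int(S[i,4])) for i in range(1,k) if S[i,4]>5])
E
python3 look.py
python3 - <<'E'
from h import *
s,R=st()
print(shift(R,np.array([.4296,-.0178,s["tool_pos"][2]])-s["tool_pos"]))
E
```

```text
t 29.7 pos [ 0.4326 -0.1065  0.2241] yaw 3.0898 tilt [ 0.004 -0.001 -1.   ] q [-0.3  -0.17  2.1  -0.    1.2  -1.82] F [ 0.7  0.6 -2.3] T [ 0.   -0.01  0.02] w 0.51 g 50.1
scene tcp px 368 206 red [([325.0, 168.1], 76), ([336.1, 198.1], 57), ([342.1, 206.0], 31), ([356.0, 216.1], 52), ([388.1, 223.9], 7)]
top tcp px 343 294 red []
t 29.8 pos [ 0.4312 -0.1061  0.2221] yaw 3.0898 tilt [ 0.001 -0.    -1.   ] q [-0.3  -0.17  2.1   0.    1.2  -1.82] F [ 0.5  0.3 -3.5] T [-0.04  0.07 -0.04] w 0.503 g 50.1
[ 0.0062  0.0881 -0.    ]
```

```bash
cat > lean.py <<'E'
from h import *
from workcell import bot
s,R=st()
G=s["tool_pos"]+R@[0,0,-.002]
cams={n:bot.read_camera(n) for n in("scene","wrist")}
th=np.linspace(0,2*np.pi,73)[:-1]
def predict(n,lean,sg):
    c=cams[n];u=R@[np.sin(lean),0,-np.cos(lean)];cam=-np.array(c["R"]).T@np.array(c["t"])
    e=R@[0,1,0];f=np.cross(u,e);out=[]
    for z in(.041,.0455,.05):
        nn=np.outer(np.cos(th),e)+np.outer(np.sin(th),f);P=G+(z-sg)*u+.022*nn
        out.append(P[((cam-P)*nn).sum(1)>0])
    return proj(n,np.vstack(out),c)
def red(n):
    b=cams[n]["pixels"].astype(int)
    return ((b[...,2]>b[...,1]*1.7)&(b[...,2]>60)&(b[...,2]>b[...,0]*1.7)).astype(np.uint8)
M={n:red(n) for n in cams}
best=[]
for lean in np.radians(np.arange(-30,61,3)):
    for sg in np.arange(.060,.096,.003):
        sc=[]
        for n in cams:
            p=predict(n,lean,sg).round().astype(int);ok=(p[:,0]>=0)&(p[:,0]<640)&(p[:,1]>=0)&(p[:,1]<480)
            v=np.zeros(len(p));v[ok]=M[n][p[ok,1],p[ok,0]];sc.append(v.mean())
        best.append((sum(sc),np.degrees(lean),sg,sc))
best.sort(key=lambda b:-b[0])
for b in best[:6]:print(round(b[0],2),round(b[1]),round(b[2],3),np.round(b[3],2))
cv2.imwrite(f"pics/wl_{s['time']:.1f}.png",cams["wrist"]["pixels"])
E
python3 lean.py
```

```text
t 29.8 pos [ 0.4312 -0.1061  0.2221] yaw 3.0898 tilt [ 0.001 -0.    -1.   ] q [-0.3  -0.17  2.1   0.    1.2  -1.82] F [ 0.5  0.3 -3.5] T [-0.04  0.07 -0.04] w 0.503 g 50.1Traceback (most recent call last):
  File "lean.py", line 23, in <module>
    p=predict(n,lean,sg).round().astype(int);ok=(p[:,0]>=0)&(p[:,0]<640)&(p[:,1]>=0)&(p[:,1]<480)
      ~~~~~~~^^^^^^^^^^^
  File "lean.py", line 13, in predict
    return proj(n,np.vstack(out),c)
  File "h.py", line 7, in proj
    return cv2.projectPoints(np.atleast_2d(np.array(X,float)),cv2.Rodrigues(np.array(c["R"]))[0],np.array(c["t"]),c["mtx"],np.array(c["dist"]))[0].reshape(-1,2)
           ^^^^^^^^^^^^^^^^^^^^^^^^^^^^^^^^^^^^^^^^^^^^^^^^^^^^^^^^^^^^^^^^^^^^^^^^^^^^^^^^^^^^^^^^^^^^^^^^^^^^^^^^^^^^^^^^^^^^^^^^^^^^^^^^^^^^^^^^^^^^^^^
AttributeError: 'NoneType' object has no attribute 'reshape'
```

```bash
python3 - <<'E'
t=open("lean.py").read()
t=t.replace("    return proj(n,np.vstack(out),c)","    out=np.vstack(out);return proj(n,out,c) if len(out)>5 else np.zeros((1,2))-1")
open("lean.py","w").write(t)
E
python3 lean.py
```

```text
t 29.9 pos [ 0.4306 -0.1059  0.2212] yaw 3.0898 tilt [-0.001  0.    -1.   ] q [-0.3  -0.17  2.1  -0.    1.2  -1.82] F [-0.   1.3 -2.6] T [-0.06  0.02  0.  ] w 0.504 g 50.1
0.59 42 0.078 [0.59 0.  ]
0.56 42 0.081 [0.56 0.  ]
0.54 39 0.075 [0.54 0.  ]
0.51 39 0.078 [0.51 0.  ]
0.5 45 0.081 [0.5 0. ]
0.49 39 0.081 [0.49 0.  ]
```

Lean comes out at about 42° with the grip 78 mm from the foot. I'll carry it clear of the turret to the front left, then pivot it upright by easing its foot against the turret rim.

>>> {"fn": "play_rows", "kwargs": {
  "steps": [0.001,0.012,0,0.11,0.002,0.026,0,0.25,0.003,0.042,0,0.4,0.004,0.058,0,0.56,0.005,0.072,0,0.71,0.006,0.084,0,0.83,0.006,0.088,0,0.89,0.006,0.088,0,0.89]
}}

```text
time: 31.0
tool_pos: [0.4293, -0.0175, 0.2213]
tcp_rot: [-1.423, -2.8, 0.0]
wrist_force: [-0.0, -0.8, -3.7]
width: 0.505
grip_force: 50.0
```

>>> {"fn": "play_rows", "kwargs": {
  "steps": [0,0,0.02,0,0,0,0.05,0,0,0,0.08,0,0,0,0.11,0,0,0,0.125,0,0,0,0.13,0,0,0,0.13,0],
  "grip_force": 25
}}

```text
time: 31.88
tool_pos: [0.4301, -0.018, 0.0923]
tcp_rot: [1.425, 2.799, 0.0]
wrist_force: [-0.2, -0.6, -3.5]
width: 0.505
grip_force: 50.1
```

```bash
python3 lean.py
python3 - <<'E'
from h import *
s,R=st()
P=s["tool_pos"];print("r",np.hypot(P[0]-CX,P[1]-CY),"dir",np.arctan2(P[1]-CY,P[0]-CX))
E
```

```text
t 31.88 pos [ 0.4301 -0.018   0.0923] yaw 2.2 tilt [ 0.001 -0.    -1.   ] q [-0.1  -0.04  2.26 -0.    0.93 -0.73] F [-0.2 -0.6 -3.5] T [0.09 0.01 0.01] w 0.505 g 50.1
0.27 39 0.075 [0.27 0.  ]
0.26 39 0.072 [0.26 0.  ]
0.26 39 0.078 [0.26 0.  ]
0.26 42 0.081 [0.26 0.  ]
0.26 42 0.084 [0.26 0.  ]
0.26 42 0.087 [0.26 0.  ]
t 31.98 pos [ 0.4307 -0.018   0.0929] yaw 2.1999 tilt [ 0.002 -0.    -1.   ] q [-0.1  -0.05  2.26  0.    0.93 -0.73] F [ 0.1 -0.3 -4. ] T [ 0.03 -0.03  0.02] w 0.503 g 50.1
r 0.17917441841740497 dir 2.1953665342569035
```

>>> {"fn": "play_rows", "kwargs": {
  "steps": [-0.006,0,0,0,-0.012,0,0,0,-0.018,0,-0.001,0,-0.022,0,-0.004,0,-0.026,0,-0.006,0,-0.03,0,-0.008,0,-0.034,0,-0.01,0],
  "jaw": 255,
  "grip_force": 25
}}

```text
time: 32.85
tool_pos: [0.4455, -0.0428, 0.1007]
tcp_rot: [-1.423, -2.788, -0.001]
wrist_force: [-8.8, 13.0, 4.8]
width: 0.508
grip_force: 42.8
```

```bash
python3 lean.py
```

```text
t 32.85 pos [ 0.4455 -0.0428  0.1007] yaw 2.1977 tilt [-0.01   0.006 -1.   ] q [-0.15 -0.02  2.21  0.01  0.96 -0.78] F [-8.8 13.   4.8] T [ 2.34  1.54 -0.03] w 0.508 g 42.8
0.48 33 0.075 [0.48 0.  ]
0.48 33 0.078 [0.48 0.  ]
0.48 36 0.081 [0.48 0.  ]
0.46 36 0.084 [0.46 0.  ]
0.46 36 0.087 [0.46 0.  ]
0.45 30 0.072 [0.45 0.  ]
```

>>> {"fn": "play_rows", "kwargs": {
  "steps": [0,0,0,0,0,0,0,0],
  "jaw": 140,
  "grip_force": 20
}}

```text
time: 33.2
tool_pos: [0.4456, -0.043, 0.1008]
tcp_rot: [-1.423, -2.789, -0.0]
wrist_force: [-9.6, 8.5, 3.9]
width: 0.501
grip_force: 42.6
```

>>> {"fn": "play_rows", "kwargs": {
  "steps": [0,0,0,0,0,0,0,0],
  "jaw": 129
}}

```text
time: 33.45
tool_pos: [0.4456, -0.043, 0.1008]
tcp_rot: [-1.423, -2.789, -0.0]
wrist_force: [-9.5, 9.2, 4.2]
width: 0.502
grip_force: 42.6
```

>>> {"fn": "play_rows", "kwargs": {
  "steps": [-0.004,0,-0.0015,0,-0.008,0,-0.003,0,-0.012,0,-0.004,0,-0.016,0,-0.005,0,-0.02,0,-0.006,0,-0.024,0,-0.007,0]
}}

```text
time: 34.2
tool_pos: [0.4607, -0.0631, 0.108]
tcp_rot: [-1.423, -2.792, 0.0]
wrist_force: [-8.1, 8.0, 3.1]
width: 0.507
grip_force: 44.2
```

```bash
python3 lean.py
python3 - <<'E'
from h import *
s,R=st()
P=s["tool_pos"];print("r",np.hypot(P[0]-CX,P[1]-CY))
E
```

```text
t 34.2 pos [ 0.4607 -0.0631  0.108 ] yaw 2.1989 tilt [-0.007  0.004 -1.   ] q [-0.19  0.01  2.17  0.    0.97 -0.82] F [-8.1  8.   3.1] T [ 1.64  1.78 -0.16] w 0.507 g 44.2
1.23 9 0.081 [0.62 0.6 ]
1.17 9 0.078 [0.7  0.47]
1.14 6 0.078 [0.75 0.39]
1.1 6 0.075 [0.64 0.46]
1.04 9 0.084 [0.44 0.6 ]
1.01 3 0.075 [0.64 0.37]
t 34.3 pos [ 0.461  -0.0635  0.1079] yaw 2.1989 tilt [-0.007  0.003 -1.   ] q [-0.19  0.01  2.17  0.    0.97 -0.82] F [-5.4  4.9  0.5] T [ 1.01  1.21 -0.13] w 0.501 g 44.0
r 0.12449508078544724
```

>>> {"fn": "play_rows", "kwargs": {
  "steps": [-0.004,0,-0.0005,0,-0.008,0,-0.001,0,-0.011,0,-0.001,0,-0.011,0,-0.001,0]
}}

```text
time: 34.8
tool_pos: [0.468, -0.0724, 0.1091]
tcp_rot: [-1.424, -2.794, -0.0]
wrist_force: [-5.0, 5.1, -0.3]
width: 0.505
grip_force: 45.0
```

```bash
python3 lean.py
```

```text
t 34.8 pos [ 0.468  -0.0724  0.1091] yaw 2.199 tilt [-0.005  0.003 -1.   ] q [-0.21  0.02  2.16  0.    0.97 -0.84] F [-5.   5.1 -0.3] T [ 1.04  1.   -0.06] w 0.505 g 45.0
1.23 0 0.084 [0.5  0.72]
1.22 -3 0.081 [0.61 0.61]
1.19 -3 0.078 [0.7  0.49]
1.17 0 0.081 [0.67 0.51]
1.14 -6 0.078 [0.65 0.49]
1.04 3 0.087 [0.47 0.57]
```

Upright within a few degrees. I'll back off, lift and carry it over the tray centre.

>>> {"fn": "play_rows", "kwargs": {
  "steps": [0.01,0,0,0,0.03,0,-0.015,0,0.055,0.012,-0.035,0,0.09,0.03,-0.05,0,0.125,0.052,-0.055,0,0.16,0.075,-0.055,0,0.182,0.088,-0.055,0,0.1905,0.0934,-0.055,0,0.1905,0.0934,-0.055,0]
}}

```text
time: 36.02
tool_pos: [0.4338, 0.1356, 0.1649]
tcp_rot: [1.423, 2.8, -0.0]
wrist_force: [0.1, -0.9, -3.5]
width: 0.502
grip_force: 44.7
```

```bash
python3 lean.py
python3 - <<'E'
from h import *
s,R=st();print(shift(R,np.array([.4315,.137,.0])-s["tool_pos"]))
# tray corners after: yellow rim check
from workcell import bot
E
```

```text
t 36.02 pos [0.4338 0.1356 0.1649] yaw 2.2013 tilt [ 0.001 -0.    -1.   ] q [ 0.25 -0.09  2.15 -0.    1.08 -0.38] F [ 0.1 -0.9 -3.5] T [-0.07  0.02  0.02] w 0.502 g 44.7
1.24 -3 0.078 [0.74 0.49]
1.17 0 0.081 [0.67 0.51]
1.15 0 0.084 [0.51 0.63]
1.14 3 0.087 [0.42 0.72]
1.11 -6 0.078 [0.72 0.39]
1.11 0 0.078 [0.7  0.41]
t 36.12 pos [0.4337 0.1347 0.1648] yaw 2.1996 tilt [ 0.    -0.001 -1.   ] q [ 0.25 -0.09  2.15 -0.    1.08 -0.38] F [ 0.5 -0.3 -2.7] T [-0.01 -0.01 -0.03] w 0.503 g 44.7
[ 0.0033 -0.0004  0.1647]
```

>>> {"fn": "play_rows", "kwargs": {
  "steps": [0.001,0,0.02,0,0.002,0,0.045,0,0.003,0,0.065,0,0.003,0,0.075,0,0.003,0,0.078,0,0.003,0,0.078,0,0.003,0,0.078,0]
}}

```text
time: 37.0
tool_pos: [0.4327, 0.1379, 0.0877]
tcp_rot: [1.425, 2.798, 0.002]
wrist_force: [0.1, 0.3, -2.4]
width: 0.502
grip_force: 44.7
```

>>> {"fn": "play_rows", "kwargs": {
  "steps": [0,0,0.001,0,0,0,0.002,0,0,0,0.003,0,0,0,0.003,0]
}}

```text
time: 37.5
tool_pos: [0.4317, 0.1378, 0.0836]
tcp_rot: [-1.425, -2.799, 0.0]
wrist_force: [-0.1, -1.2, -3.0]
width: 0.506
grip_force: 44.7
```

>>> {"fn": "play_rows", "kwargs": {
  "steps": [0,0,0.001,0,0,0,0.002,0,0,0,0.003,0,0,0,0.003,0]
}}

```text
time: 38.0
tool_pos: [0.4318, 0.1378, 0.0807]
tcp_rot: [-1.425, -2.799, 0.0]
wrist_force: [0.0, 0.2, -3.4]
width: 0.505
grip_force: 44.7
```

>>> {"fn": "play_rows", "kwargs": {
  "steps": [0,0,0.001,0,0,0,0.002,0,0,0,0.003,0,0,0,0.003,0]
}}

```text
time: 38.5
tool_pos: [0.4321, 0.1378, 0.0783]
tcp_rot: [1.425, 2.8, -0.0]
wrist_force: [-2.5, -1.4, 3.7]
width: 0.503
grip_force: 45.5
```

>>> {"fn": "play_rows", "kwargs": {
  "steps": [0,0,0.001,0,0,0,0.002,0,0,0,0.002,0]
}}

```text
time: 38.88
tool_pos: [0.4324, 0.1376, 0.0781]
tcp_rot: [1.425, 2.8, -0.001]
wrist_force: [-6.2, -3.1, 17.8]
width: 0.506
grip_force: 47.2
```

```bash
python3 lean.py
```

```text
t 38.88 pos [0.4324 0.1376 0.0781] yaw 2.2002 tilt [ 0.    -0.001 -1.   ] q [ 0.25  0.02  2.22 -0.    0.9  -0.38] F [-6.2 -3.1 17.8] T [-0.59  1.61  0.09] w 0.506 g 47.2
1.13 -3 0.078 [0.7  0.43]
1.13 0 0.084 [0.48 0.66]
1.13 0 0.081 [0.65 0.48]
1.06 -6 0.078 [0.65 0.41]
1.02 -3 0.081 [0.52 0.49]
1.01 0 0.078 [0.73 0.28]
```

>>> {"fn": "play_rows", "kwargs": {
  "steps": [0,0,-0.001,0,0,0,-0.0025,0,0,0,-0.0025,0]
}}

```text
time: 39.35
tool_pos: [0.4321, 0.1378, 0.0784]
tcp_rot: [1.425, 2.799, 0.0]
wrist_force: [-0.5, -0.2, 1.9]
width: 0.505
grip_force: 44.9
```

>>> {"fn": "play_rows", "kwargs": {
  "steps": [0,0,0,0,0,0,0,0,0,0,0,0,0,0,0,0],
  "jaw": 115
}}

```text
time: 39.85
tool_pos: [0.432, 0.1378, 0.0783]
tcp_rot: [1.425, 2.8, 0.0]
wrist_force: [-0.3, 0.3, -0.5]
width: 0.551
grip_force: 0.0
```

>>> {"fn": "play_rows", "kwargs": {
  "steps": [0,0,0,0,0,0,0,0,0,0,0,0,0,0,0,0],
  "jaw": 0
}}

```text
time: 40.35
tool_pos: [0.4319, 0.1378, 0.0783]
tcp_rot: [-1.425, -2.8, -0.0]
wrist_force: [-0.5, -0.2, -0.2]
width: 1.002
grip_force: 0.0
```

```bash
python3 lean.py
```

```text
t 40.35 pos [0.4319 0.1378 0.0783] yaw 2.1998 tilt [-0.  0. -1.] q [ 0.25  0.02  2.22  0.    0.9  -0.38] F [-0.5 -0.2 -0.2] T [-0.03  0.   -0.03] w 1.002 g 0.0
1.7 6 0.078 [0.79 0.91]
1.68 3 0.075 [0.81 0.86]
1.64 6 0.075 [0.76 0.87]
1.6 6 0.081 [0.65 0.95]
1.58 9 0.081 [0.7  0.88]
1.55 9 0.084 [0.59 0.96]
```

>>> {"fn": "play_rows", "kwargs": {
  "steps": [0,0,-0.02,0,0,0,-0.06,0,0,0,-0.11,0,0,0,-0.16,0,0,0,-0.2,0,0,0,-0.22,0,0,0,-0.22,0]
}}

```text
time: 41.32
tool_pos: [0.433, 0.1381, 0.3004]
tcp_rot: [1.424, 2.797, 0.005]
wrist_force: [0.6, 0.2, 0.4]
width: 0.999
grip_force: 0.0
```

Run:
```python
from h import *
from workcell import bot
s,R=st()
top=bot.read_camera("top")["pixels"];sc=bot.read_camera("scene")["pixels"];w=bot.read_camera("wrist")
cv2.imwrite("pics/tf.png",top);cv2.imwrite("pics/sf.png",sc);cv2.imwrite("pics/wf.png",w["pixels"])
old=cv2.imread("pics/t2.png");cur=cv2.resize(top[170:310,290:480],None,fx=4.2,fy=4.2,interpolation=cv2.INTER_CUBIC)
for nm,(x,y) in dict(blue=(128,170),yellow=(468,76),crank=(472,393),dome=(330,313)).items():
    T=old[y-30:y+30,x-30:x+30];y0,x0=max(y-60,0),max(x-60,0)
    r=cv2.matchTemplate(cur[y0:y+60,x0:x+60],T,cv2.TM_CCOEFF_NORMED);_,v,_,p=cv2.minMaxLoc(r)
    print(nm,round(v,2),p[0]+x0+30-x,p[1]+y0+30-y)
# other items vs first picture
o=cv2.imread("pics/top0.png")
for nm,(x,y) in dict(glue=(183,225),jar=(465,291),sand=(451,205)).items():
    T=o[y-12:y+12,x-9:x+9];r=cv2.matchTemplate(top[y-20:y+20,x-17:x+17],T,cv2.TM_CCOEFF_NORMED);_,v,_,p=cv2.minMaxLoc(r);print(nm,round(v,2),p[0]-8,p[1]-8)
# upright lens test: red band mask vs model standing at (x,y), lean free, wrist+scene
def redm(I):
    b=I.astype(int);return (b[...,2]>b[...,1]*1.7)&(b[...,2]>60)&(b[...,2]>b[...,0]*1.7)
for n,I,c,in(("scene",sc,C["scene"]),("wrist",w["pixels"],w)):
    q=proj(n,[[.432,.138,.047],[.432,.138,.118]],c).round(0);m=redm(I);x,y=q[0].astype(int)
    b=m[y-70:y+70,x-70:x+70] if n=="wrist" else m[y-15:y+15,x-18:x+18]
    yy,xx=np.nonzero(b);k=70 if n=="wrist" else None
    print(n,"band axis,glass px",q.tolist(),"red n",len(yy),"c",(xx.mean()+x-(70 if k else 18)).round(1),(yy.mean()+y-(70 if k else 15)).round(1),"span",np.ptp(xx),np.ptp(yy))
```

```text
t 41.33 pos [0.433  0.1381 0.3004] yaw 2.1998 tilt [ 0.004  0.001 -1.   ] q [ 0.25 -0.2   1.98  0.    1.35 -0.38] F [0.6 0.2 0.4] T [ 0.   -0.03  0.  ] w 0.999 g 0.0
blue 0.53 18 -30
yellow 0.63 30 25
crank 0.9 -23 30
dome 0.94 1 0
glue 1.0 0 0
jar 1.0 0 0
sand 1.0 0 0
scene band axis,glass px [[266.0, 321.0], [264.0, 296.0]] red n 91 c 267.3 326.8 span 20 9
wrist band axis,glass px [[319.0, 202.0], [319.0, 218.0]] red n 36 c 317.6 184.7 span 26 7
```

The lens stands in the tray. But the turret slipped about 0.2 rad clockwise off its stop (crank top now at crop pixel 449,423), so I'll push the crank back.

Run:
```python
from h import *
t=lambda x,y:(290+x/4.2,170+y/4.2)
P=np.pi
pts=lambda v:[pol(v[0],v[1],v[2]+P/2,.1145,.179),pol(v[0],v[1],v[2],.1145,.179),pol(v[0],v[1],v[2]-P/2,.08,.11)]
ot=np.array([t(146,140),t(498,101),t(449,423)])
r=least_squares(lambda v:(proj("top",pts(v))-ot).ravel(),[.536,-.163,-.6]);print(r.x,r.fun.round(1))
cx,cy,a=r.x;al=a-P/2
k=np.array(pol(CX,CY,al,.08,.092));s,R=st()
yaw=al+P;print("crank",k,"yaw",yaw,"turn",2.1998-yaw,"shift",shift(R,k-s["tool_pos"]))
```

```text
[ 0.53426578 -0.16014894 -0.68267722] [-0.5 -0.5 -0.2  1.3  0.8 -0.8]
t 41.48 pos [0.4311 0.1376 0.2967] yaw 2.1998 tilt [-0.002 -0.001 -1.   ] q [ 0.25 -0.19  1.99  0.    1.35 -0.38] F [ 1.   0.5 -0.6] T [ 0.01 -0.    0.02] w 0.996 g 0.0
crank [ 0.4850302  -0.22537092  0.092     ] yaw 0.8881191070275469 turn 1.3116808929724533 shift [-0.3254 -0.1695  0.2048]
```

>>> {"fn": "play_rows", "kwargs": {
  "steps": [-0.02,-0.01,0,0.1,-0.06,-0.031,0,0.26,-0.11,-0.057,0,0.42,-0.16,-0.083,0,0.59,-0.21,-0.109,0,0.76,-0.255,-0.133,0,0.93,-0.295,-0.154,0,1.1,-0.318,-0.166,0,1.25,-0.325,-0.1695,0,1.31,-0.325,-0.1695,0,1.31],
  "jaw": 145
}}

```text
time: 42.72
tool_pos: [0.4852, -0.225, 0.2961]
tcp_rot: [-2.833, -1.35, 0.003]
wrist_force: [-0.1, 0.1, 0.3]
width: 0.43
grip_force: 0.0
```

Run:
```python
from h import *
from workcell import bot
s,R=st()
print(shift(R,np.array([.485,-.2254,.092])-s["tool_pos"]))
# orange ring in wrist image: locate
c=bot.read_camera("wrist");h=cv2.cvtColor(c["pixels"],cv2.COLOR_BGR2HSV)
q=proj("",[[.485,-.2254,.11],[.485,-.2254,.098]],c).round(0);print(q.tolist())
x,y=q[1].astype(int);b=h[max(y-60,0):y+60,max(x-60,0):x+60];m=((b[...,0]>5)&(b[...,0]<16)&(b[...,1]>170)&(b[...,2]>120));yy,xx=np.nonzero(m);print(len(yy),xx.mean()+max(x-60,0),yy.mean()+max(y-60,0))
```

```text
t 42.73 pos [ 0.4852 -0.225   0.2961] yaw 0.8891 tilt [-0.003  0.002 -1.   ] q [-0.48 -0.03  1.84  0.    1.33  0.2 ] F [-0.1  0.1  0.3] T [-0.01  0.   -0.03] w 0.43 g 0.0
[-0.0003  0.0009  0.2041]
[[318.0, 216.0], [318.0, 213.0]]
0 nan nan<stdin>:8: RuntimeWarning: Mean of empty slice.
  ret = ret.dtype.type(ret / rcount)
```

>>> {"fn": "play_rows", "kwargs": {
  "steps": [0,0.001,0.03,0,0,0.001,0.08,0,0,0.001,0.13,0,0,0.001,0.165,0,0,0.001,0.178,0,0,0.001,0.18,0]
}}

```text
time: 43.52
tool_pos: [0.4865, -0.2247, 0.1178]
tcp_rot: [-2.834, -1.353, 0.001]
wrist_force: [-0.4, 0.2, 0.3]
width: 0.433
grip_force: 0.0
```

>>> {"fn": "play_rows", "kwargs": {
  "steps": [0,0,0.012,0,0,0,0.024,0,0,0,0.025,0,0.0005,0.005,0.025,-0.06,0.001,0.01,0.025,-0.12,0.0015,0.014,0.025,-0.17,0.002,0.017,0.025,-0.21,0.0025,0.0195,0.025,-0.24,0.003,0.021,0.025,-0.26,0.003,0.021,0.025,-0.26]
}}

```text
time: 44.78
tool_pos: [0.5049, -0.2363, 0.0932]
tcp_rot: [-2.636, -1.708, 0.001]
wrist_force: [-2.6, 1.0, -0.1]
width: 0.429
grip_force: 1.3
```

>>> {"fn": "play_rows", "kwargs": {
  "steps": [0,0.002,0,-0.025,0.0005,0.004,0,-0.05,0.0005,0.005,0,-0.06,0.0005,0.005,0,-0.06]
}}

```text
time: 45.28
tool_pos: [0.5079, -0.2371, 0.0931]
tcp_rot: [-2.58, -1.786, 0.004]
wrist_force: [-9.1, 3.0, 5.4]
width: 0.432
grip_force: 4.5
```

>>> {"fn": "play_rows", "kwargs": {
  "steps": [0,0.002,0,0,0,0.002,0,0]
}}

```text
time: 45.52
tool_pos: [0.508, -0.2371, 0.0929]
tcp_rot: [-2.577, -1.784, 0.008]
wrist_force: [-13.6, 4.7, 10.1]
width: 0.43
grip_force: 7.2
```

>>> {"fn": "play_rows", "kwargs": {
  "steps": [0,-0.005,0,0,0,-0.013,0,0,0,-0.013,0,0,0,-0.013,-0.04,0,0,-0.013,-0.09,0,0,-0.013,-0.14,0,0,-0.013,-0.18,0,0,-0.013,-0.18,0]
}}

```text
time: 46.52
tool_pos: [0.5023, -0.2354, 0.2786]
tcp_rot: [2.576, 1.782, 0.008]
wrist_force: [-0.3, 0.2, -0.6]
width: 0.429
grip_force: 0.0
```

Run:
```python
from h import *
from workcell import bot
s,R=st()
top=bot.read_camera("top")["pixels"];sc=bot.read_camera("scene")["pixels"]
old=cv2.imread("pics/t2.png");cur=cv2.resize(top[170:310,290:480],None,fx=4.2,fy=4.2,interpolation=cv2.INTER_CUBIC)
for nm,(x,y) in dict(blue=(128,170),yellow=(468,76),crank=(472,393)).items():
    T=old[y-25:y+25,x-25:x+25];y0,x0=max(y-60,0),max(x-60,0)
    r=cv2.matchTemplate(cur[y0:y+60,x0:x+60],T,cv2.TM_CCOEFF_NORMED);_,v,_,p=cv2.minMaxLoc(r);print(nm,round(v,2),p[0]+x0+25-x,p[1]+y0+25-y)
o=cv2.imread("pics/sf.png");print("lens diff scene",np.abs(o[280:350,240:295].astype(int)-sc[280:350,240:295]).mean())
# lens upright: top view dark+red around
q=proj("top",[[.432,.138,.118],[.432,.138,.05]]);print(q.round(1))
x,y=q[0].astype(int);g=cv2.cvtColor(top,cv2.COLOR_BGR2GRAY)[y-14:y+22,x-16:x+16];print(g[::3,::3])
```

```text
t 46.52 pos [ 0.5023 -0.2354  0.2786] yaw 1.2099 tilt [ 0.009 -0.005 -1.   ] q [-0.48  0.01  1.83 -0.    1.29 -0.12] F [-0.3  0.2 -0.6] T [ 0.04 -0.04 -0.  ] w 0.429 g 0.0
blue 1.0 0 0
yellow 1.0 0 0
crank 1.0 0 0
lens diff scene 20.860865800865803
[[217.9 293.5]
 [225.  293.6]]
[[239 239 239 239 239 239 240 239 239 239 239]
 [239 239 239 240 239 239 233 232 232 180 152]
 [239 239 239 239 238 146 140 127 105  57  80]
 [239 239 239 239 206 164 184 235 129 118  55]
 [239 239 239 200 191 210 210 210 196 122  66]
 [239 239 239 195 207 210 211 210 233 132  68]
 [236 239 239 161 210 210 210 205 205 137  56]
 [146 239 239 239 214 191 183 226 155 105  55]
 [147 239 239 239 239 177 173 160 113  83 165]
 [145 239 239 239 239 239 239 239 240 243 218]
 [146 239 239 239 239 239 239 239 239 238 239]
 [198 128 219 222 232 239 239 239 239 239 239]]
```

The turret is back at its stop, matching the earlier image exactly. The lens glass sits where an upright barrel's should be. I'll hand in.

```bash
python3 -c "
from workcell import bot
print(bot.finish_job())"
```

```text
the job is handed in; nothing more can be done
None
```

The red-banded barrel is unscrewed and standing upright, glass up, in the tray; the turret slipped about 0.2 rad off its stop while I righted the barrel against its rim, so I pushed it back before handing in at about 46.5 s, and the glue, jar and sanding block had not moved when I checked before that last push.

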